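# Clear the drip tray, then hang the rinse baskets

### The job

First clear all the black terminal strips out of the drip tray, drawing each out from under the hooks before lifting it away, and lay them flat on the bottom of the grey parts bin, side by side and not stacked. Only when every strip is in the bin, hang the two wire baskets by the bars of their handles on the two hooks of the drip stand, one basket on each hook (either way round), the bar lying across both prongs. Leave the white work block and the bottle where they are, and the strips in the bin.

Things in the scene. Friction and masses are not known exactly. Their poses are not given: they have to be found in the camera images.
- stand: Fixed drip stand: aluminium drip tray (x -245..25, y -148..148 mm, floor 4 thick, rim 10 high) and, over its back edge, a 12 mm steel rail, axis 155 mm above the bench, on posts at x 0, y +-141; two hooks on the rail. Origin: bench level under the rail, mid-width. x away from the robot, y left along the rail, z up; yaw varies a little. Top of all: 171 mm.
- hook_left (a point): Left (+y) hook: two parallel 8 mm steel prongs, 48 mm clear between, pointing from the rail to -x, tips turned up; one basket bar lies across both. Point: midway between them, where the axis of a hung bar rests, 55 mm before the rail's axis, 154 mm above the bench. Prongs' underside here at 141 mm; tips end 78 mm before the rail's axis, tops at 171 mm. Axes as the stand's.
- hook_right (a point): Right (-y) hook, exactly like the left one, 150 mm beside it.
- basket_a_bar (a point): Steel wire rinse basket (one of two alike, 0.2-0.3 kg), on the bench at the left: 100 (x) x 110 (y) x 50 mm high, with a stiff fixed handle: uprights at y +-52 mm and a level 10 mm round bar along y, axis 120 mm above the underside. Point: middle of the bar's axis; x across the bar, y along it, z up. Opening under the bar 94 mm wide, 65 mm high. Hung, it swings freely a while.
- basket_b_bar (a point): Steel wire rinse basket (one of two alike, 0.2-0.3 kg), on the bench at the left: 100 (x) x 110 (y) x 50 mm high, with a stiff fixed handle: uprights at y +-52 mm and a level 10 mm round bar along y, axis 120 mm above the underside. Point: middle of the bar's axis; x across the bar, y along it, z up. Opening under the bar 94 mm wide, 65 mm high. Hung, it swings freely a while.
- strip_1_mid (a point): Black plastic terminal strip, flat brass screws on top: a solid bar 150 mm long (x), 28 wide (y), 45 high (z), 0.11-0.18 kg. Point: its centre. At the start it lies in the drip tray, back end under the hooks, its middle in front of them, at least 25 mm from the next strip. May be absent.
- strip_2_mid (a point): Black plastic terminal strip, flat brass screws on top: a solid bar 150 mm long (x), 28 wide (y), 45 high (z), 0.11-0.18 kg. Point: its centre. At the start it lies in the drip tray, back end under the hooks, its middle in front of them, at least 25 mm from the next strip. May be absent.
- strip_3_mid (a point): Black plastic terminal strip, flat brass screws on top: a solid bar 150 mm long (x), 28 wide (y), 45 high (z), 0.11-0.18 kg. Point: its centre. At the start it lies in the drip tray, back end under the hooks, its middle in front of them, at least 25 mm from the next strip. May be absent.
- strip_4_mid (a point): Black plastic terminal strip, flat brass screws on top: a solid bar 150 mm long (x), 28 wide (y), 45 high (z), 0.11-0.18 kg. Point: its centre. At the start it lies in the drip tray, back end under the hooks, its middle in front of them, at least 25 mm from the next strip. May be absent.
- bin_floor (a point): Middle of the inner floor of the open grey plastic parts bin on the right, fixed to the bench: inside 210 mm (x) by 230 mm (y), walls 5 mm thick, floor 5 mm thick, rim 40 mm above the bench. x and y along its sides, z up.
- block: Round white plastic work block, 72 mm across, 24 mm high, standing on the bench to the left of and behind the drip stand; origin at the centre of its underside. A bystander.
- flux: Small closed bottle, 44 mm across, 90 mm high, standing between the drip stand and the bin, a little behind; origin at the centre of its underside. A bystander.

How it is judged:
On the way, in this order (a step that is already met when the one before it is completed fails the run):
1. every terminal strip lies flat in the parts bin, before any basket hangs (x of strip_1_mid in the frame of bin_floor between -0.1 and 0.1 m and y of strip_1_mid in the frame of bin_floor between -0.11 and 0.11 m and z of strip_1_mid in the frame of bin_floor between 0 and 0.036 m and x of strip_2_mid in the frame of bin_floor between -0.1 and 0.1 m and y of strip_2_mid in the frame of bin_floor between -0.11 and 0.11 m and z of strip_2_mid in the frame of bin_floor between 0 and 0.036 m and x of strip_3_mid in the frame of bin_floor between -0.1 and 0.1 m and y of strip_3_mid in the frame of bin_floor between -0.11 and 0.11 m and z of strip_3_mid in the frame of bin_floor between 0 and 0.036 m and x of strip_4_mid in the frame of bin_floor between -0.1 and 0.1 m and y of strip_4_mid in the frame of bin_floor between -0.11 and 0.11 m and z of strip_4_mid in the frame of bin_floor between 0 and 0.036 m), for 0.2 s.
2. a basket hangs on a hook (((x of basket_a_bar in the frame of hook_left between -0.018 and 0.05 m and y of basket_a_bar in the frame of hook_left between -0.022 and 0.022 m and z of basket_a_bar in the frame of hook_left between -0.006 and 0.018 m and angle between basket_a_bar's own z axis and vertical below 0.8 rad) or (x of basket_a_bar in the frame of hook_right between -0.018 and 0.05 m and y of basket_a_bar in the frame of hook_right between -0.022 and 0.022 m and z of basket_a_bar in the frame of hook_right between -0.006 and 0.018 m and angle between basket_a_bar's own z axis and vertical below 0.8 rad) or (x of basket_b_bar in the frame of hook_left between -0.018 and 0.05 m and y of basket_b_bar in the frame of hook_left between -0.022 and 0.022 m and z of basket_b_bar in the frame of hook_left between -0.006 and 0.018 m and angle between basket_b_bar's own z axis and vertical below 0.8 rad) or (x of basket_b_bar in the frame of hook_right between -0.018 and 0.05 m and y of basket_b_bar in the frame of hook_right between -0.022 and 0.022 m and z of basket_b_bar in the frame of hook_right between -0.006 and 0.018 m and angle between basket_b_bar's own z axis and vertical below 0.8 rad))), for 0.2 s.
3. both baskets hang, one on each hook ((((x of basket_a_bar in the frame of hook_left between -0.018 and 0.05 m and y of basket_a_bar in the frame of hook_left between -0.022 and 0.022 m and z of basket_a_bar in the frame of hook_left between -0.006 and 0.018 m and angle between basket_a_bar's own z axis and vertical below 0.8 rad) and (x of basket_b_bar in the frame of hook_right between -0.018 and 0.05 m and y of basket_b_bar in the frame of hook_right between -0.022 and 0.022 m and z of basket_b_bar in the frame of hook_right between -0.006 and 0.018 m and angle between basket_b_bar's own z axis and vertical below 0.8 rad)) or ((x of basket_a_bar in the frame of hook_right between -0.018 and 0.05 m and y of basket_a_bar in the frame of hook_right between -0.022 and 0.022 m and z of basket_a_bar in the frame of hook_right between -0.006 and 0.018 m and angle between basket_a_bar's own z axis and vertical below 0.8 rad) and (x of basket_b_bar in the frame of hook_left between -0.018 and 0.05 m and y of basket_b_bar in the frame of hook_left between -0.022 and 0.022 m and z of basket_b_bar in the frame of hook_left between -0.006 and 0.018 m and angle between basket_b_bar's own z axis and vertical below 0.8 rad)))), for 0.2 s.
At the end, for the whole second after the job is handed in: Strips: centre within 100 mm (x), 110 mm (y) of the bin's middle and under 36 mm above its floor. One basket per hook: bar's middle within 22 mm along the rail, 18 mm in front to 50 mm behind, 6 mm below to 18 mm above the hook's point, tilted under 0.8 rad (all of step 1 and (((x of basket_a_bar in the frame of hook_left between -0.018 and 0.05 m and y of basket_a_bar in the frame of hook_left between -0.022 and 0.022 m and z of basket_a_bar in the frame of hook_left between -0.006 and 0.018 m and angle between basket_a_bar's own z axis and vertical below 0.8 rad) and (x of basket_b_bar in the frame of hook_right between -0.018 and 0.05 m and y of basket_b_bar in the frame of hook_right between -0.022 and 0.022 m and z of basket_b_bar in the frame of hook_right between -0.006 and 0.018 m and angle between basket_b_bar's own z axis and vertical below 0.8 rad)) or ((x of basket_a_bar in the frame of hook_right between -0.018 and 0.05 m and y of basket_a_bar in the frame of hook_right between -0.022 and 0.022 m and z of basket_a_bar in the frame of hook_right between -0.006 and 0.018 m and angle between basket_a_bar's own z axis and vertical below 0.8 rad) and (x of basket_b_bar in the frame of hook_left between -0.018 and 0.05 m and y of basket_b_bar in the frame of hook_left between -0.022 and 0.022 m and z of basket_b_bar in the frame of hook_left between -0.006 and 0.018 m and angle between basket_b_bar's own z axis and vertical below 0.8 rad)))); the robot touches nothing.
It fails at once if the white work block is moved more than 30 mm (distance of block from where it was at the start of the episode above 0.03 m).
It fails at once if the bottle is moved more than 30 mm or tipped (distance of flux from where it was at the start of the episode above 0.03 m or angle between flux's own z axis and vertical above 0.5 rad).
Of strip_1, strip_2, strip_3, strip_4 only 2 to 4 are there at a start; the rules pass over those that are not, and their reading is None.
At some moment in a run one of basket_a, basket_b may be knocked a few centimetres aside while the robot is not near it.
It also fails if it takes over 210 s, if anything falls off the work surface, if the arm or the gripper's body presses on something with over 40 N, if the wrist force passes 120 N, or if a joint passes its speed limit or range.

### The arm

A 6-joint arm with a two-finger parallel gripper is mounted at the origin on the work surface. World frame = base frame: x ahead of the robot, y to its left, z up, the work surface at z = 0. Lengths are in m, angles in rad, forces in N, time in s.
With the tool pointing down it reaches from about 0.35 to 0.775 m from the base axis. Payload 5.5 kg.
Tool frame: the origin (TCP) lies at the very end of the fingers, on their centre line; the grasp point (between the pads) lies 19 mm behind it; z points along the fingers, y is the line along which they close (so a half turn about z gives the same grasp; the last joint's range is limited). The gripper opens to 85 mm and grips with 20 to 120 N. Pads are 22 mm wide; open, the fingers measure 114 mm over their backs; the gripper's body (76 mm by 85 mm) begins 54 mm behind the grasp point. The pads swing forward as they close: fully open they stand 13 mm farther back than shut.
Start: joints at [1.061, 0.313, 0.046, 1.304, 0, 1.431], TCP at [0.208, 0.536, 0.231] pointing down, gripper open.
Joint ranges: [-2.76, 2.76], [-0.86, 1.69], [-1.03, 1.26], [-2.2, 2.34], [-1.47, 1.5], [-3.14, 3.14]. Speed limits (rad/s): [2.57, 2.57, 3.14, 3.14, 3.14, 3.14].

### API

Orientations are given as a unit quaternion [w, x, y, z].
In Python, from workcell import env, imaging, ticket gives the robot as it stands. The module is installed in compiled form; this text tells all that it offers.
- The arm moves only by the tool apply_moves, never from a script. Its argument "rows" is a list of rows, each an object with "xyz": the shift along the tool's x, y, z in mm, a list of three; "turn": the turn, a rotation vector about the tool's x, y, z in rad, a list of three; "grip": the opening, from 0 (shut) to 1 (fully open). A call has 1 to 12 rows; each row is the pose to reach, as a shift and turn from the pose commanded when the call began, along the tool's axes at that moment; what a row does not reach only later rows make up. A row lasts 1/12 s, in which the tool goes at most 41.7 mm and 7.16 degrees, less where a joint would pass 70% of its speed; a pose out of reach is approached as far as the arm can. A call with a gripper value outside its range is refused whole. The fingers move at their own pace and stop on an object; "force" is the grip in N (left out, the last holds). Time passes only in rows, so rows that repeat a pose let the fingers close. It gives the time, the measured TCP pose, the force, the opening and the grip force at its end, in the units of the state.
- env.get_state(): the state, without advancing time (a new reading comes with each control period).
- imaging.read_camera(name): name is "scene" or "top" or "wrist"; returns a dict with "color" (384x512x3 uint8, blue, green, red), "z_map" (384x512 float32, m along the optical axis (not along the pixel's ray), 0 where there is no reading), "camera_matrix" (3x3 intrinsics, pixels), "view" (4x4, takes a point from world to camera coordinates). Camera axes: x right, y down, z forward; pixel columns grow to the right and rows downward; lengths in m; the calibration is good to about 2 mm. A picture is of the moment at which its call begins.
- ticket.hand_in(): hands the job in; it is judged then, once.
The state is a dict: "clock": time; "joint_pos": joint angles; "qvel": joint speeds; "tau": joint torques, N m; "tcp_pos": TCP position; "orientation": TCP orientation; "wrist_force": force on the tool from outside, world axes, zero at the start; "ft_torque": the same for the moment, N m; "finger_gap": finger opening in m; "grip_force": force on a finger pad.
Only numpy, scipy, OpenCV 4.12 (cv2) and the standard library are available. Lean on these libraries where they do the work, as an engineer would, in place of code of your own. Each camera call takes 0.05 s, during which the arm holds its last target. There are 200 camera calls.

## Working session

There is one attempt and no reset: what is moved stays moved. The work goes in short steps, Python scripts to look and compute and a tool call to move; the robot and the scene stay as the last step left them, time stands still between calls to the robot, and variables do not carry over. Pictures are saved under pics/ and viewed, at most 14 in all, crops included, and the job is handed in when it is done.

Besides the shell and the picture viewer there is one more tool, called after "Call:" as name([rows], argument=value, ...), one row to a line, values as JSON. apply_moves: Moves the arm, as the interface text tells. Its arguments: {"type":"object","properties":{"rows":{"type":"array"},"force":{"type":"number"}},"required":["rows"]}

```bash
mkdir -p pics; cat > h.py <<'E'
import numpy as np, cv2
from workcell import env, imaging, ticket
from scipy.spatial.transform import Rotation as R
def cam(n):
    c=imaging.read_camera(n); K=c["camera_matrix"]; z=c["z_map"]; V=c["view"]
    v,u=np.mgrid[:z.shape[0],:z.shape[1]]
    P=np.stack([(u-K[0,2])/K[0,0]*z,(v-K[1,2])/K[1,1]*z,z],-1)
    W=(P-V[:3,3])@V[:3,:3]; W[z<=0]=np.nan
    return c["color"],W,V,K
def pose():
    s=env.get_state(); q=s["orientation"]; return np.array(s["tcp_pos"]),R.from_quat([q[1],q[2],q[3],q[0]]),s
E
python3 - <<'E'
from h import *
for n in("top","scene"):
    c,W,V,K=cam(n); cv2.imwrite(f"pics/{n}0.png",c); np.savez(f"{n}0.npz",c=c,W=W); print(n,(-V[:3,:3].T@V[:3,3]).round(3))
p,r,s=pose(); print(p,r.as_matrix().round(3),s)
E
```

```text
top [0.349 0.021 1.296]
scene [ 1.233 -0.308  1.027]
[0.20760505 0.53571517 0.23048158] [[-0.932  0.361 -0.001]
 [ 0.361  0.932 -0.001]
 [ 0.    -0.002 -1.   ]] {'clock': 0.1, 'joint_pos': array([ 1.06139199e+00,  3.13962674e-01,  4.51042649e-02,  1.30363511e+00,
       -3.63605903e-06,  1.43121508e+00]), 'qvel': array([ 1.78231470e-04, -2.03689575e-03,  3.54672947e-03,  1.07009294e-06,
        9.33137019e-04,  9.78181239e-04]), 'tau': array([ 3.95589246e-03, -4.81722021e+01,  2.99244761e+01,  1.26911383e-02,
       -1.10278745e-04,  1.17733774e-05]), 'tcp_pos': array([0.20760505, 0.53571517, 0.23048158]), 'orientation': array([-2.68832403e-04,  1.83859520e-01,  9.82952164e-01, -8.04887540e-04]), 'wrist_force': array([ 0.05257788,  0.11740464, -0.45428541]), 'ft_torque': array([0.01997033, 0.00808062, 0.03442625]), 'grip_force': 0.0, 'finger_gap': 0.08544148837839084}
```

View pics/top0.png

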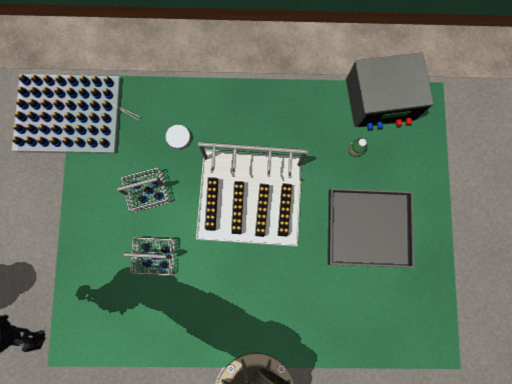

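View pics/scene0.png

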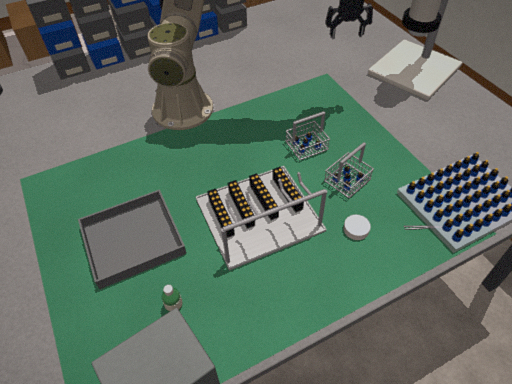

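The top view shows four strips in the tray (u about 211, 238, 262 and 285, v about 205). The rail runs from (202,147) to (306,152). The baskets are at (147,188) and (152,256), the bin is centred at (371,228), the bottle is at (358,148) and the block at (178,136). Next I'll measure these.

```bash
cat >> h.py <<'E'
def rect(P):
    (cx,cy),(w,h),a=cv2.minAreaRect((P*1000).astype(np.float32))
    if w<h: a+=90; w,h=h,w
    return round(cx,1),round(cy,1),round(w,1),round(h,1),round((a+90)%180-90,2)  # long-axis angle deg
def comps(m,W,mn=15):
    n,l,st,ce=cv2.connectedComponentsWithStats(m.astype(np.uint8))
    for i in range(1,n):
        if st[i,4]>=mn:
            P=W[l==i]; yield ce[i].round(),st[i,4],rect(P[:,:2]),np.median(P[:,2]).round(4)
E
python3 - <<'E'
from h import *
d=np.load("top0.npz");c=d["c"];W=d["W"];Z=W[...,2]
u=np.arange(512)[None,:]+0*np.arange(384)[:,None]; v=np.arange(384)[:,None]+0*u
def box(a,b,e,f): return (u>a)&(u<b)&(v>e)&(v<f)
print("strips");[print(x) for x in comps((Z>.043)&(Z<.06)&box(190,310,165,250),W)]
print("rail");[print(x) for x in comps((Z>.13)&(Z<.18)&box(190,315,135,185),W)]
print("hi rail ");[print(x) for x in comps((Z>.153)&(Z<.18)&box(190,315,135,165),W)]
print("bin");[print(x) for x in comps((Z>.03)&(Z<.05)&box(315,425,175,280),W)]
print("binfloor");[print(x) for x in comps((Z>-.01)&(Z<.012)&(c.max(2)<120)&(abs(c[...,1].astype(int)-c[...,2])<12)&box(325,415,185,270),W)]
print("bask");[print(x) for x in comps((Z>.105)&(Z<.14)&box(100,195,160,290),W,5)]
print("bask all");[print(x) for x in comps((Z>.015)&(Z<.14)&box(100,195,160,290),W,5)]
print("block");[print(x) for x in comps((Z>.015)&(Z<.14)&box(160,195,120,155),W,5)]
print("fl");[print(x) for x in comps((Z>.015)&(Z<.14)&box(340,375,130,160),W,5)]
print("tray");[print(x) for x in comps((Z>.007)&(Z<.13)&box(190,310,140,255),W)]
d=np.load("scene0.npz");W=d["W"];Z=W[...,2];X,Y=W[...,0],W[...,1]
print("scene rail",);m=(Z>.12)&(Z<.18)&(X>.4)&(X<.75)&(abs(Y)<.25);[print(x) for x in comps(m,W)]
m=(Z>.10)&(Z<.14)&(X>.2)&(X<.7)&(Y>.2)&(Y<.5);[print(x) for x in comps(m,W)]
E
```

```text
strips
(array([210., 203.]), np.int32(505), (526.5, 134.1, 150.0, 28.2, -1.76), np.float64(0.0483))
(array([237., 207.]), np.int32(499), (517.0, 58.2, 148.8, 28.0, -2.37), np.float64(0.0486))
(array([262., 209.]), np.int32(502), (510.3, -12.4, 149.5, 27.9, -4.55), np.float64(0.0485))
(array([284., 209.]), np.int32(503), (512.2, -78.5, 150.5, 28.0, -4.61), np.float64(0.0485))
rail
(array([252., 153.]), np.int32(803), (625.7, 19.1, 290.7, 84.5, 86.68), np.float64(0.1573))
hi rail 
(array([252., 148.]), np.int32(560), (648.4, 18.3, 290.1, 41.8, 85.89), np.float64(0.1585))
bin
(array([374., 227.]), np.int32(721), (463.0, -329.5, 242.1, 220.5, 88.39), np.float64(0.0391))
binfloor
(array([370., 228.]), np.int32(5341), (463.4, -333.8, 227.2, 210.4, 88.44), np.float64(0.0048))
bask
(array([137., 184.]), np.int32(165), (565.6, 327.4, 112.8, 10.5, -73.39), np.float64(0.1233))
(array([145., 255.]), np.int32(168), (374.7, 296.5, 112.7, 9.9, 87.95), np.float64(0.1231))
bask all
(array([141., 187.]), np.int32(523), (566.2, 327.2, 113.6, 101.1, -73.96), np.float64(0.0498))
(array([147., 190.]), np.
[... 1589 characters left out ...]
3.5, 169.8, 56.0, 4.2, -5.4), np.float64(0.0099))
(array([198., 216.]), np.int32(17), (490.2, 171.7, 38.9, 6.4, -4.04), np.float64(0.0093))
(array([292., 240.]), np.int32(41), (422.1, -102.6, 69.0, 33.6, -49.96), np.float64(0.0094))
(array([228., 240.]), np.int32(38), (422.0, 79.8, 91.2, 11.0, 81.17), np.float64(0.0098))
(array([269., 243.]), np.int32(22), (415.1, -34.6, 49.8, 5.6, 83.6), np.float64(0.0103))
scene rail
(array([270., 206.]), np.int32(918), (630.1, 20.0, 293.4, 85.6, 86.93), np.float64(0.1561))
(array([309., 118.]), np.int32(127), (378.8, 297.0, 112.4, 12.3, 88.76), np.float64(0.1206))
(array([352., 154.]), np.int32(132), (569.8, 327.7, 112.4, 12.8, -74.3), np.float64(0.1214))
```

```bash
cat >> h.py <<'E'
def plan(*wps):  # (x,y,z mm, angle of tool y deg); tool kept pointing down
    p,r,s=pose(); M=r.as_matrix(); print("at",(p*1000).round(1),"yang",np.degrees(np.arctan2(M[1,1],M[0,1])).round(1),"t",round(s["clock"],1))
    for x,y,z,a in wps:
        yv=np.array([np.cos(np.radians(a)),np.sin(np.radians(a)),0]); zv=np.array([0,0,-1.]); G=np.stack([np.cross(yv,zv),yv,zv],1)
        print((M.T@(np.array([x,y,z])-p*1000)).round(1), (r.inv()*R.from_matrix(G)).as_rotvec().round(3))
ST=dict(s1=(526.5,134.1,-1.76),s2=(517,58.2,-2.37),s3=(510.3,-12.4,-4.55),s4=(512.2,-78.5,-4.61))
B=(463,-331,-1.6)
def off(c,dx,dy):
    a=np.radians(c[2]); return c[0]+dx*np.cos(a)-dy*np.sin(a), c[1]+dx*np.sin(a)+dy*np.cos(a)
E
python3 - <<'E'
from h import *
c=ST["s4"]; x,y=off(c,-20,0); plan((x,y,220,90+c[2]),(x,y,120,90+c[2]),(x,y,14,90+c[2]))
E
```

```text
at [207.6 535.7 230.5] yang 68.8 t 0.1
[-486.8 -468.3   11.2] [-0.002 -0.    -0.289]
[-486.9 -468.1  111.2] [-0.002 -0.    -0.289]
[-486.9 -467.9  217.2] [-0.002 -0.    -0.289]
```

Call:
apply_moves([
  {"xyz": [-487, -468, 11], "turn": [-0.002, 0, -0.289], "grip": 0.53},
  {"xyz": [-487, -468, 11], "turn": [-0.002, 0, -0.289], "grip": 0.53},
  {"xyz": [-487, -468, 11], "turn": [-0.002, 0, -0.289], "grip": 0.53},
  {"xyz": [-487, -468, 11], "turn": [-0.002, 0, -0.289], "grip": 0.53},
  {"xyz": [-487, -468, 11], "turn": [-0.002, 0, -0.289], "grip": 0.53},
  {"xyz": [-487, -468, 11], "turn": [-0.002, 0, -0.289], "grip": 0.53},
  {"xyz": [-487, -468, 11], "turn": [-0.002, 0, -0.289], "grip": 0.53},
  {"xyz": [-487, -468, 11], "turn": [-0.002, 0, -0.289], "grip": 0.53},
  {"xyz": [-487, -468, 11], "turn": [-0.002, 0, -0.289], "grip": 0.53},
  {"xyz": [-487, -468, 11], "turn": [-0.002, 0, -0.289], "grip": 0.53},
  {"xyz": [-487, -468, 11], "turn": [-0.002, 0, -0.289], "grip": 0.53},
  {"xyz": [-487, -468, 11], "turn": [-0.002, 0, -0.289], "grip": 0.53},
])

```text
clock: 1.1
tcp_pos: [0.4176, 0.0836, 0.2231]
orientation: [0.0, 0.04, 0.999, 0.001]
wrist_force: [0.2, 1.1, 0.0]
finger_gap: 0.0453
grip_force: 0.0
```

```bash
python3 - <<'E'
from h import *
c=ST["s4"]; x,y=off(c,-20,0); plan((x,y,130,90+c[2]),(x,y,14,90+c[2])); print(pose()[2]["finger_gap"])
E
```

```text
at [417.6  83.6 223.1] yang 85.4 t 1.1
[ -87.3 -154.2   92.8] [ 0.002  0.    -0.   ]
[ -87.3 -154.4  208.8] [ 0.002  0.    -0.   ]
0.0453312231161771
```

Call:
apply_moves([
  {"xyz": [-87, -154, 90], "turn": [0.002, 0, 0], "grip": 0.53},
  {"xyz": [-87, -154, 90], "turn": [0.002, 0, 0], "grip": 0.53},
  {"xyz": [-87, -154, 90], "turn": [0.002, 0, 0], "grip": 0.53},
  {"xyz": [-87, -154, 90], "turn": [0.002, 0, 0], "grip": 0.53},
  {"xyz": [-87, -154, 90], "turn": [0.002, 0, 0], "grip": 0.53},
  {"xyz": [-87, -154, 90], "turn": [0.002, 0, 0], "grip": 0.53},
  {"xyz": [-87, -154, 90], "turn": [0.002, 0, 0], "grip": 0.53},
])

```text
clock: 1.68
tcp_pos: [0.4911, -0.0757, 0.1314]
orientation: [-0.001, 0.042, 0.999, 0.001]
wrist_force: [0.4, 0.7, -0.5]
finger_gap: 0.0454
grip_force: 0.0
```

```bash
python3 - <<'E'
from h import *
x,y=off(ST["s4"],-20,0); plan((x,y,14,90+ST["s4"][2]))
c,W,V,K=cam("wrist"); cv2.imwrite("pics/w1.png",c); print("cam",(-V[:3,:3].T@V[:3,3]).round(3))
Z=W[...,2]; [print(q) for q in comps((Z>.042)&(Z<.056),W,200)]
E
```

```text
at [491.1 -75.7 131.4] yang 85.2 t 1.7
[ -1.6  -1.2 117.4] [ 0.001 -0.003 -0.003]
cam [ 0.42  -0.069  0.274]
(array([335., 183.]), np.int32(4654), (497.0, -9.6, 122.0, 28.7, -4.59), np.float64(0.049))
(array([419., 199.]), np.int32(6077), (516.0, 60.1, 147.6, 29.4, -2.35), np.float64(0.049))
(array([499., 230.]), np.int32(3772), (527.3, 127.0, 151.2, 27.3, 4.92), np.float64(0.0488))
(array([252., 212.]), np.int32(5768), (512.2, -76.6, 149.8, 28.2, -4.31), np.float64(0.049))
```

View pics/w1.png

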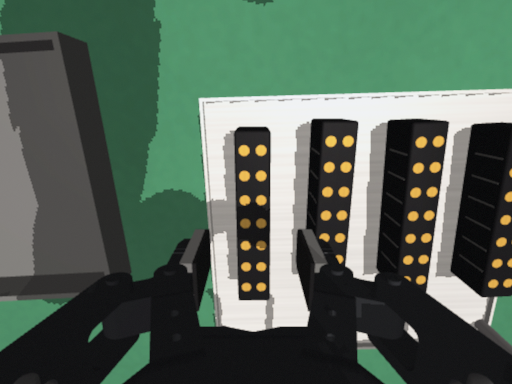

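Call:
apply_moves([
  {"xyz": [-1, -0.5, 40], "turn": [0, -0.003, 0], "grip": 0.53},
  {"xyz": [-1, -0.5, 80], "turn": [0, -0.003, 0], "grip": 0.53},
  {"xyz": [-1, -0.5, 105], "turn": [0, -0.003, 0], "grip": 0.53},
  {"xyz": [-1, -0.5, 116], "turn": [0, -0.003, 0], "grip": 0.53},
  {"xyz": [-1, -0.5, 116], "turn": [0, -0.003, 0], "grip": 0.53},
  {"xyz": [-1, -0.5, 116], "turn": [0, -0.003, 0], "grip": 0.2},
  {"xyz": [-1, -0.5, 116], "turn": [0, -0.003, 0], "grip": 0.2},
  {"xyz": [-1, -0.5, 116], "turn": [0, -0.003, 0], "grip": 0.2},
  {"xyz": [-1, -0.5, 116], "turn": [0, -0.003, 0], "grip": 0.2},
  {"xyz": [-1, -0.5, 116], "turn": [0, -0.003, 0], "grip": 0.2},
  {"xyz": [-1, -0.5, 116], "turn": [0, -0.003, 0], "grip": 0.2},
], force=50)

```text
clock: 2.65
tcp_pos: [0.4939, -0.0753, 0.0182]
orientation: [0.003, 0.04, 0.999, -0.0]
wrist_force: [-1.2, 1.4, 6.2]
finger_gap: 0.0273
grip_force: 50.3
```

```bash
python3 - <<'E'
from h import *
c=ST["s4"]; a=90+c[2]
x,y=off(B,-20,-78); X,Y=off(c,-20,0); A=90+B[2]
plan((*off(c,-60,0),18,a),(*off(c,-70,0),80,a),(x,y,90,A),(x,y,15,A))
E
```

```text
at [493.9 -75.3  18.2] yang 85.4 t 2.6
[41.5 -1.7  0. ] [ 0.     0.006 -0.   ]
[ 51.1  -1.7 -62. ] [ 0.     0.006 -0.   ]
[  25.6 -336.3  -71.9] [-0.     0.006 -0.053]
[  26.1 -336.3    3.1] [-0.     0.006 -0.053]
```

Call:
apply_moves([
  {"xyz": [12, -0.5, -5], "turn": [0, 0.005, 0], "grip": 0.2},
  {"xyz": [30, -1, -8], "turn": [0, 0.005, 0], "grip": 0.2},
  {"xyz": [48, -1, -10], "turn": [0, 0.005, 0], "grip": 0.2},
  {"xyz": [53, -2, -40], "turn": [0, 0.005, 0], "grip": 0.2},
  {"xyz": [51, -5, -75], "turn": [0, 0.005, 0], "grip": 0.2},
  {"xyz": [46, -40, -80], "turn": [0, 0.005, -0.02], "grip": 0.2},
  {"xyz": [26, -336, -80], "turn": [0, 0.005, -0.053], "grip": 0.2},
  {"xyz": [26, -336, -80], "turn": [0, 0.005, -0.053], "grip": 0.2},
  {"xyz": [26, -336, -80], "turn": [0, 0.005, -0.053], "grip": 0.2},
  {"xyz": [26, -336, -80], "turn": [0, 0.005, -0.053], "grip": 0.2},
  {"xyz": [26, -336, -80], "turn": [0, 0.005, -0.053], "grip": 0.2},
  {"xyz": [26, -336, -80], "turn": [0, 0.005, -0.053], "grip": 0.2},
])

```text
clock: 3.65
tcp_pos: [0.4386, -0.3629, 0.0969]
orientation: [-0.001, 0.014, 1.0, 0.0]
wrist_force: [0.4, 0.4, -1.3]
finger_gap: 0.0268
grip_force: 49.8
```

```bash
python3 - <<'E'
from h import *
x,y=off(B,-20,-78); A=90+B[2]
plan((x,y,90,A),(x,y,15,A))
E
```

```text
at [ 438.6 -362.9   96.9] yang 88.4 t 3.6
[ -3.5 -45.4   6.9] [ 0.001 -0.003 -0.   ]
[ -3.7 -45.5  81.9] [ 0.001 -0.003 -0.   ]
```

Call:
apply_moves([
  {"xyz": [-3, -40, 5], "turn": [0, -0.003, 0], "grip": 0.2},
  {"xyz": [-3, -43, 7], "turn": [0, -0.003, 0], "grip": 0.2},
  {"xyz": [-3, -43, 7], "turn": [0, -0.003, 0], "grip": 0.2},
  {"xyz": [-3, -43, 7], "turn": [0, -0.003, 0], "grip": 0.2},
  {"xyz": [-3, -43, 7], "turn": [0, -0.003, 0], "grip": 0.2},
])

```text
clock: 4.07
tcp_pos: [0.4412, -0.4026, 0.0896]
orientation: [-0.0, 0.014, 1.0, 0.001]
wrist_force: [-0.2, -0.3, -1.0]
finger_gap: 0.0274
grip_force: 50.0
```

```bash
python3 - <<'E'
from h import *
x,y=off(B,-20,-78); A=90+B[2]
plan((x,y,15,A))
c,W,V,K=cam("wrist"); cv2.imwrite("pics/w2.png",c); np.save("w2.npy",W)
c,W,V,K=cam("top"); Z=W[...,2]; X=W[...,0];Y=W[...,1]
[print(q) for q in comps((Z>.03)&(Z<.046)&(Y<-.18)&(Y>-.5)&(X<.62)&(X>.3),W,30)]
E
```

```text
at [ 441.2 -402.6   89.6] yang 88.4 t 4.1
[ 0.2 -6.  74.6] [ 0.002 -0.     0.001]
(array([359., 221.]), np.int32(506), (463.0, -329.4, 242.3, 220.6, 88.27), np.float64(0.0395))
```

View pics/w2.png

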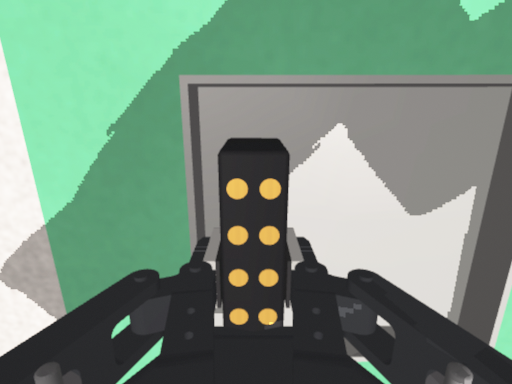

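Call:
apply_moves([
  {"xyz": [0, -5, 35], "turn": [0, 0, 0], "grip": 0.2},
  {"xyz": [0, -5, 60], "turn": [0, 0, 0], "grip": 0.2},
  {"xyz": [0, -5, 70], "turn": [0, 0, 0], "grip": 0.2},
  {"xyz": [0, -5, 74], "turn": [0, 0, 0], "grip": 0.2},
  {"xyz": [0, -5, 74], "turn": [0, 0, 0], "grip": 0.2},
  {"xyz": [0, -5, 74], "turn": [0, 0, 0], "grip": 0.44},
  {"xyz": [0, -5, 74], "turn": [0, 0, 0], "grip": 0.44},
  {"xyz": [0, -5, 74], "turn": [0, 0, 0], "grip": 0.44},
  {"xyz": [0, -5, 50], "turn": [0, 0, 0], "grip": 0.44},
  {"xyz": [0, -5, 10], "turn": [0, 0, 0], "grip": 0.44},
  {"xyz": [0, -5, -20], "turn": [0, 0, 0], "grip": 0.44},
  {"xyz": [0, -5, -20], "turn": [0, 0, 0], "grip": 0.44},
])

```text
clock: 5.17
tcp_pos: [0.4448, -0.4125, 0.1169]
orientation: [0.004, 0.014, 1.0, -0.004]
wrist_force: [1.2, -0.7, 0.7]
finger_gap: 0.0374
grip_force: 0.0
```

```bash
cat >> h.py <<'E'
def topcheck():
    c,W,V,K=cam("top"); Z=W[...,2]; X=W[...,0];Y=W[...,1]
    print("bin strips");[print(q) for q in comps((Z>.042)&(Z<.06)&(Y<-.18)&(Y>-.5)&(X<.62)&(X>.3),W,30)]
    print("tray strips");[print(q) for q in comps((Z>.042)&(Z<.06)&(Y<.18)&(Y>-.18)&(X<.62)&(X>.3),W,60)]
    print("baskets");[print(q) for q in comps((Z>.105)&(Z<.14)&(Y>.2)&(X<.7)&(X>.2),W,30)]
def pick(k):
    c=ST[k];x,y=off(c,-20,0);a=90+c[2];plan((x,y,110,a),(x,y,15,a))
def place(k,dy):
    c=ST[k];a=90+c[2];x,y=off((463,-330,-1.6),-20,dy); plan((*off(c,-65,0),24,a),(*off(c,-70,0),95,a),(x,y,95,88.4),(x,y,15,88.4))
E
python3 - <<'E'
from h import *
topcheck(); pick("s3")
E
```

```text
bin strips
(array([399., 228.]), np.int32(458), (460.4, -407.6, 149.6, 29.8, -2.78), np.float64(0.0497))
tray strips
(array([210., 203.]), np.int32(512), (526.9, 134.1, 150.6, 28.6, -1.86), np.float64(0.0485))
(array([237., 206.]), np.int32(504), (517.0, 58.3, 148.9, 28.2, -2.18), np.float64(0.0485))
(array([261., 209.]), np.int32(508), (510.2, -12.4, 149.8, 28.0, -4.7), np.float64(0.0485))
baskets
(array([137., 184.]), np.int32(167), (565.5, 327.5, 113.2, 11.5, -73.22), np.float64(0.1228))
(array([145., 255.]), np.int32(166), (374.7, 296.8, 111.8, 9.8, 87.96), np.float64(0.1231))
at [ 444.  -411.6  114.1] yang 88.4 t 5.2
[-35.4 402.    1.9] [-0.006  0.007  0.052]
[-34.7 402.6  96.9] [-0.006  0.007  0.052]
```

Call:
apply_moves([
  {"xyz": [-35, 402, 2], "turn": [-0.006, 0.007, 0.052], "grip": 0.53},
  {"xyz": [-35, 402, 2], "turn": [-0.006, 0.007, 0.052], "grip": 0.53},
  {"xyz": [-35, 402, 2], "turn": [-0.006, 0.007, 0.052], "grip": 0.53},
  {"xyz": [-35, 402, 2], "turn": [-0.006, 0.007, 0.052], "grip": 0.53},
  {"xyz": [-35, 402, 2], "turn": [-0.006, 0.007, 0.052], "grip": 0.53},
  {"xyz": [-35, 402, 2], "turn": [-0.006, 0.007, 0.052], "grip": 0.53},
  {"xyz": [-35, 402, 2], "turn": [-0.006, 0.007, 0.052], "grip": 0.53},
  {"xyz": [-35, 402, 2], "turn": [-0.006, 0.007, 0.052], "grip": 0.53},
  {"xyz": [-35, 402, 2], "turn": [-0.006, 0.007, 0.052], "grip": 0.53},
  {"xyz": [-35, 402, 2], "turn": [-0.006, 0.007, 0.052], "grip": 0.53},
  {"xyz": [-35, 402, 2], "turn": [-0.006, 0.007, 0.052], "grip": 0.53},
  {"xyz": [-35, 402, 2], "turn": [-0.006, 0.007, 0.052], "grip": 0.53},
])

```text
clock: 6.22
tcp_pos: [0.4872, -0.0067, 0.107]
orientation: [-0.004, 0.038, 0.999, 0.003]
wrist_force: [-0.1, -0.1, -1.2]
finger_gap: 0.0453
grip_force: 0.0
```

```bash
python3 - <<'E'
from h import *
pick("s3")
E
```

```text
at [487.2  -6.7 107. ] yang 85.7 t 6.2
[-3.4 -3.8 -3.1] [ 0.006 -0.007  0.004]
[-4.1 -4.4 91.9] [ 0.006 -0.007  0.004]
```

Call:
apply_moves([
  {"xyz": [-3, -3.5, 10], "turn": [0.004, -0.005, 0.004], "grip": 0.53},
  {"xyz": [-3, -3.5, 40], "turn": [0.004, -0.005, 0.004], "grip": 0.53},
  {"xyz": [-3, -3.5, 70], "turn": [0.004, -0.005, 0.004], "grip": 0.53},
  {"xyz": [-3, -3.5, 91], "turn": [0.004, -0.005, 0.004], "grip": 0.53},
  {"xyz": [-3, -3.5, 91], "turn": [0.004, -0.005, 0.004], "grip": 0.53},
  {"xyz": [-3, -3.5, 91], "turn": [0.004, -0.005, 0.004], "grip": 0.2},
  {"xyz": [-3, -3.5, 91], "turn": [0.004, -0.005, 0.004], "grip": 0.2},
  {"xyz": [-3, -3.5, 91], "turn": [0.004, -0.005, 0.004], "grip": 0.2},
  {"xyz": [-3, -3.5, 91], "turn": [0.004, -0.005, 0.004], "grip": 0.2},
  {"xyz": [-3, -3.5, 91], "turn": [0.004, -0.005, 0.004], "grip": 0.2},
], force=50)

```text
clock: 7.05
tcp_pos: [0.4911, -0.012, 0.0179]
orientation: [0.001, 0.042, 0.999, 0.001]
wrist_force: [-0.5, -0.5, -0.5]
finger_gap: 0.0275
grip_force: 51.3
```

```bash
python3 - <<'E'
from h import *
place("s3",-26)
E
```

```text
at [491.1 -12.   17.9] yang 85.2 t 7.0
[45.8  0.9 -6.1] [ 0.002  0.001 -0.005]
[ 50.7   1.  -77.1] [ 0.002  0.001 -0.005]
[  19.8 -346.2  -77.7] [ 0.002  0.001 -0.056]
[  19.9 -346.3    2.3] [ 0.002  0.001 -0.056]
```

Call:
apply_moves([
  {"xyz": [12, 0, -4], "turn": [0, 0, 0], "grip": 0.2},
  {"xyz": [30, 1, -6], "turn": [0, 0, 0], "grip": 0.2},
  {"xyz": [47, 1, -9], "turn": [0, 0, 0], "grip": 0.2},
  {"xyz": [52, 0, -45], "turn": [0, 0, 0], "grip": 0.2},
  {"xyz": [50, -5, -75], "turn": [0, 0, 0], "grip": 0.2},
  {"xyz": [20, -346, -78], "turn": [0.002, 0.001, -0.056], "grip": 0.2},
  {"xyz": [20, -346, -78], "turn": [0.002, 0.001, -0.056], "grip": 0.2},
  {"xyz": [20, -346, -78], "turn": [0.002, 0.001, -0.056], "grip": 0.2},
  {"xyz": [20, -346, -78], "turn": [0.002, 0.001, -0.056], "grip": 0.2},
  {"xyz": [20, -346, -78], "turn": [0.002, 0.001, -0.056], "grip": 0.2},
  {"xyz": [20, -346, -78], "turn": [0.002, 0.001, -0.056], "grip": 0.2},
  {"xyz": [20, -346, -78], "turn": [0.002, 0.001, -0.056], "grip": 0.2},
])

```text
clock: 8.05
tcp_pos: [0.44, -0.3057, 0.0945]
orientation: [-0.001, 0.014, 1.0, -0.0]
wrist_force: [0.6, 0.3, -0.6]
finger_gap: 0.0275
grip_force: 51.5
```

```bash
cat >> h.py <<'E'
def drop(dy):
    x,y=off((463,-330,-1.6),-20,dy); plan((x,y,15,88.4))
E
python3 - <<'E'
from h import *
drop(-26)
E
```

```text
at [ 440.  -305.7   94.5] yang 88.4 t 8.1
[ -3.8 -49.6  79.5] [-0.    -0.002  0.   ]
```

Call:
apply_moves([
  {"xyz": [-3, -35, 0], "turn": [0, 0, 0], "grip": 0.2},
  {"xyz": [-3, -47, 5], "turn": [0, 0, 0], "grip": 0.2},
  {"xyz": [-3, -47, 30], "turn": [0, 0, 0], "grip": 0.2},
  {"xyz": [-3, -47, 60], "turn": [0, 0, 0], "grip": 0.2},
  {"xyz": [-3, -47, 75], "turn": [0, 0, 0], "grip": 0.2},
  {"xyz": [-3, -47, 79], "turn": [0, 0, 0], "grip": 0.2},
  {"xyz": [-3, -47, 79], "turn": [0, 0, 0], "grip": 0.2},
  {"xyz": [-3, -47, 79], "turn": [0, 0, 0], "grip": 0.44},
  {"xyz": [-3, -47, 79], "turn": [0, 0, 0], "grip": 0.44},
  {"xyz": [-3, -47, 79], "turn": [0, 0, 0], "grip": 0.44},
  {"xyz": [-3, -47, 45], "turn": [0, 0, 0], "grip": 0.44},
  {"xyz": [-3, -47, 0], "turn": [0, 0, 0], "grip": 0.44},
])

```text
clock: 9.05
tcp_pos: [0.4404, -0.3486, 0.0878]
orientation: [-0.004, 0.014, 1.0, 0.003]
wrist_force: [-0.2, -1.5, -0.4]
finger_gap: 0.0371
grip_force: 0.0
```

```bash
python3 - <<'E'
from h import *
topcheck(); pick("s2")
E
```

```text
bin strips
(array([379., 214.]), np.int32(254), (498.6, -351.5, 73.3, 29.3, -0.34), np.float64(0.05))
(array([399., 208.]), np.int32(119), (515.3, -409.5, 38.7, 29.5, -5.15), np.float64(0.0499))
(array([379., 246.]), np.int32(155), (409.5, -348.3, 43.2, 28.1, -1.95), np.float64(0.0502))
tray strips
(array([210., 203.]), np.int32(512), (526.7, 134.1, 150.1, 28.5, -1.8), np.float64(0.0485))
(array([237., 207.]), np.int32(506), (516.9, 58.2, 148.9, 28.1, -2.27), np.float64(0.0487))
baskets
(array([137., 184.]), np.int32(166), (565.5, 327.6, 114.0, 10.7, -74.05), np.float64(0.1224))
(array([145., 255.]), np.int32(168), (374.7, 296.6, 112.6, 9.9, 88.01), np.float64(0.1229))
at [ 444.9 -353.2   98.6] yang 88.4 t 9.1
[-40.9 413.4 -13.4] [-0.005  0.003  0.014]
[-40.5 413.9  81.6] [-0.005  0.003  0.014]
```

Call:
apply_moves([
  {"xyz": [-5, 20, -20], "turn": [0, 0, 0], "grip": 0.53},
  {"xyz": [-40, 412, -13], "turn": [-0.005, 0.003, 0.014], "grip": 0.53},
  {"xyz": [-40, 412, -13], "turn": [-0.005, 0.003, 0.014], "grip": 0.53},
  {"xyz": [-40, 412, -13], "turn": [-0.005, 0.003, 0.014], "grip": 0.53},
  {"xyz": [-40, 412, -13], "turn": [-0.005, 0.003, 0.014], "grip": 0.53},
  {"xyz": [-40, 412, -13], "turn": [-0.005, 0.003, 0.014], "grip": 0.53},
  {"xyz": [-40, 412, -13], "turn": [-0.005, 0.003, 0.014], "grip": 0.53},
  {"xyz": [-40, 412, -13], "turn": [-0.005, 0.003, 0.014], "grip": 0.53},
  {"xyz": [-40, 412, -13], "turn": [-0.005, 0.003, 0.014], "grip": 0.53},
  {"xyz": [-40, 412, -13], "turn": [-0.005, 0.003, 0.014], "grip": 0.53},
  {"xyz": [-40, 412, -13], "turn": [-0.005, 0.003, 0.014], "grip": 0.53},
  {"xyz": [-40, 412, -13], "turn": [-0.005, 0.003, 0.014], "grip": 0.53},
])

```text
clock: 10.1
tcp_pos: [0.4942, 0.0633, 0.1035]
orientation: [-0.002, 0.018, 1.0, 0.003]
wrist_force: [-0.5, 0.2, 0.5]
finger_gap: 0.0452
grip_force: 0.0
```

```bash
python3 - <<'E'
from h import *
cam("top"); pick("s2")
E
```

```text
at [494.2  61.4 103.4] yang 87.9 t 10.2
[-2.9 -2.2 -6.6] [ 0.005 -0.004  0.004]
[-3.3 -2.7 88.4] [ 0.005 -0.004  0.004]
```

Call:
apply_moves([
  {"xyz": [-3, -2.2, 10], "turn": [0.004, -0.004, 0.004], "grip": 0.53},
  {"xyz": [-3, -2.2, 40], "turn": [0.004, -0.004, 0.004], "grip": 0.53},
  {"xyz": [-3, -2.2, 70], "turn": [0.004, -0.004, 0.004], "grip": 0.53},
  {"xyz": [-3, -2.2, 88], "turn": [0.004, -0.004, 0.004], "grip": 0.53},
  {"xyz": [-3, -2.2, 88], "turn": [0.004, -0.004, 0.004], "grip": 0.53},
  {"xyz": [-3, -2.2, 88], "turn": [0.004, -0.004, 0.004], "grip": 0.2},
  {"xyz": [-3, -2.2, 88], "turn": [0.004, -0.004, 0.004], "grip": 0.2},
  {"xyz": [-3, -2.2, 88], "turn": [0.004, -0.004, 0.004], "grip": 0.2},
  {"xyz": [-3, -2.2, 88], "turn": [0.004, -0.004, 0.004], "grip": 0.2},
  {"xyz": [-3, -2.2, 88], "turn": [0.004, -0.004, 0.004], "grip": 0.2},
])

```text
clock: 10.98
tcp_pos: [0.4977, 0.0573, 0.0165]
orientation: [0.001, 0.023, 1.0, 0.0]
wrist_force: [0.0, 0.5, -0.4]
finger_gap: 0.0274
grip_force: 51.3
```

```bash
python3 - <<'E'
from h import *
place("s2",30)
E
```

```text
at [497.7  57.3  16.5] yang 87.4 t 11.0
[45.7  1.5 -7.6] [ 0.001  0.001 -0.005]
[ 50.6   1.5 -78.6] [ 0.001  0.001 -0.005]
[  37.3 -358.8  -78.9] [ 0.001  0.001 -0.018]
[  37.4 -358.8    1.1] [ 0.001  0.001 -0.018]
```

Call:
apply_moves([
  {"xyz": [12, 0, -4], "turn": [0, 0, 0], "grip": 0.2},
  {"xyz": [30, 1, -7], "turn": [0, 0, 0], "grip": 0.2},
  {"xyz": [47, 1, -9], "turn": [0, 0, 0], "grip": 0.2},
  {"xyz": [52, 0, -45], "turn": [0, 0, 0], "grip": 0.2},
  {"xyz": [50, -5, -75], "turn": [0, 0, 0], "grip": 0.2},
  {"xyz": [37, -359, -79], "turn": [0.001, 0.001, -0.018], "grip": 0.2},
  {"xyz": [37, -359, -79], "turn": [0.001, 0.001, -0.018], "grip": 0.2},
  {"xyz": [37, -359, -79], "turn": [0.001, 0.001, -0.018], "grip": 0.2},
  {"xyz": [37, -359, -79], "turn": [0.001, 0.001, -0.018], "grip": 0.2},
  {"xyz": [37, -359, -79], "turn": [0.001, 0.001, -0.018], "grip": 0.2},
  {"xyz": [37, -359, -79], "turn": [0.001, 0.001, -0.018], "grip": 0.2},
  {"xyz": [37, -359, -79], "turn": [0.001, 0.001, -0.018], "grip": 0.2},
])

```text
clock: 11.98
tcp_pos: [0.4428, -0.2383, 0.0941]
orientation: [-0.001, 0.014, 1.0, -0.0]
wrist_force: [1.1, 0.1, -1.8]
finger_gap: 0.0271
grip_force: 51.5
```

```bash
python3 - <<'E'
from h import *
drop(30)
E
```

```text
at [ 442.8 -238.3   94.1] yang 88.4 t 12.0
[ -2.8 -61.1  79.1] [-0.    -0.002  0.   ]
```

Call:
apply_moves([
  {"xyz": [-3, -35, 0], "turn": [0, 0, 0], "grip": 0.2},
  {"xyz": [-3, -60, 3], "turn": [0, 0, 0], "grip": 0.2},
  {"xyz": [-3, -60, 25], "turn": [0, 0, 0], "grip": 0.2},
  {"xyz": [-3, -60, 55], "turn": [0, 0, 0], "grip": 0.2},
  {"xyz": [-3, -60, 75], "turn": [0, 0, 0], "grip": 0.2},
  {"xyz": [-3, -60, 79], "turn": [0, 0, 0], "grip": 0.2},
  {"xyz": [-3, -60, 79], "turn": [0, 0, 0], "grip": 0.2},
  {"xyz": [-3, -60, 79], "turn": [0, 0, 0], "grip": 0.4},
  {"xyz": [-3, -60, 79], "turn": [0, 0, 0], "grip": 0.4},
  {"xyz": [-3, -60, 79], "turn": [0, 0, 0], "grip": 0.4},
  {"xyz": [-3, -60, 45], "turn": [0, 0, 0], "grip": 0.4},
  {"xyz": [-3, -60, 0], "turn": [0, 0, 0], "grip": 0.4},
])

```text
clock: 12.98
tcp_pos: [0.4428, -0.2946, 0.0879]
orientation: [-0.004, 0.014, 1.0, 0.003]
wrist_force: [1.4, -1.2, -0.4]
finger_gap: 0.034
grip_force: 0.0
```

```bash
python3 - <<'E'
from h import *
topcheck(); pick("s1")
E
```

```text
bin strips
(array([360., 212.]), np.int32(243), (500.8, -297.0, 79.3, 26.4, -1.67), np.float64(0.0495))
(array([379., 207.]), np.int32(103), (518.5, -351.8, 33.0, 28.4, -1.14), np.float64(0.0498))
(array([361., 244.]), np.int32(154), (411.8, -296.2, 42.7, 29.5, -0.68), np.float64(0.0497))
tray strips
(array([210., 203.]), np.int32(502), (526.8, 134.0, 150.3, 28.6, -2.09), np.float64(0.0484))
baskets
(array([137., 184.]), np.int32(167), (565.3, 327.7, 113.1, 10.4, -73.98), np.float64(0.1227))
(array([145., 255.]), np.int32(166), (374.7, 296.7, 113.2, 9.8, 88.02), np.float64(0.1232))
at [ 447.6 -298.7   98.2] yang 88.4 t 13.0
[-47.1 434.8 -13.7] [-0.005  0.004  0.003]
[-46.8 435.3  81.3] [-0.005  0.004  0.003]
```

Call:
apply_moves([
  {"xyz": [-5, 20, -20], "turn": [0, 0, 0], "grip": 0.53},
  {"xyz": [-46, 434, -13], "turn": [-0.005, 0.004, 0.003], "grip": 0.53},
  {"xyz": [-46, 434, -13], "turn": [-0.005, 0.004, 0.003], "grip": 0.53},
  {"xyz": [-46, 434, -13], "turn": [-0.005, 0.004, 0.003], "grip": 0.53},
  {"xyz": [-46, 434, -13], "turn": [-0.005, 0.004, 0.003], "grip": 0.53},
  {"xyz": [-46, 434, -13], "turn": [-0.005, 0.004, 0.003], "grip": 0.53},
  {"xyz": [-46, 434, -13], "turn": [-0.005, 0.004, 0.003], "grip": 0.53},
  {"xyz": [-46, 434, -13], "turn": [-0.005, 0.004, 0.003], "grip": 0.53},
  {"xyz": [-46, 434, -13], "turn": [-0.005, 0.004, 0.003], "grip": 0.53},
  {"xyz": [-46, 434, -13], "turn": [-0.005, 0.004, 0.003], "grip": 0.53},
  {"xyz": [-46, 434, -13], "turn": [-0.005, 0.004, 0.003], "grip": 0.53},
  {"xyz": [-46, 434, -13], "turn": [-0.005, 0.004, 0.003], "grip": 0.53},
])

```text
clock: 14.03
tcp_pos: [0.5039, 0.1421, 0.1033]
orientation: [-0.002, 0.011, 1.0, 0.004]
wrist_force: [-0.2, -0.6, -0.3]
finger_gap: 0.0456
grip_force: 0.0
```

```bash
python3 - <<'E'
from h import *
cam("top"); pick("s1")
E
```

```text
at [503.4 139.2 103.1] yang 88.6 t 14.1
[-3.2 -4.4 -6.9] [ 0.005 -0.005  0.007]
[-3.6 -4.9 88.1] [ 0.005 -0.005  0.007]
```

Call:
apply_moves([
  {"xyz": [-3, -4, 10], "turn": [0.004, -0.004, 0.006], "grip": 0.53},
  {"xyz": [-3, -4, 40], "turn": [0.004, -0.004, 0.006], "grip": 0.53},
  {"xyz": [-3, -4, 70], "turn": [0.004, -0.004, 0.006], "grip": 0.53},
  {"xyz": [-3, -4, 88], "turn": [0.004, -0.004, 0.006], "grip": 0.53},
  {"xyz": [-3, -4, 88], "turn": [0.004, -0.004, 0.006], "grip": 0.53},
  {"xyz": [-3, -4, 88], "turn": [0.004, -0.004, 0.006], "grip": 0.2},
  {"xyz": [-3, -4, 88], "turn": [0.004, -0.004, 0.006], "grip": 0.2},
  {"xyz": [-3, -4, 88], "turn": [0.004, -0.004, 0.006], "grip": 0.2},
  {"xyz": [-3, -4, 88], "turn": [0.004, -0.004, 0.006], "grip": 0.2},
  {"xyz": [-3, -4, 88], "turn": [0.004, -0.004, 0.006], "grip": 0.2},
])

```text
clock: 14.92
tcp_pos: [0.5067, 0.1318, 0.0161]
orientation: [0.0, 0.018, 1.0, 0.001]
wrist_force: [-0.8, 0.7, -1.4]
finger_gap: 0.0275
grip_force: 51.6
```

```bash
python3 - <<'E'
from h import *
place("s1",80)
E
```

```text
at [506.7 131.8  16.1] yang 87.9 t 14.9
[45.3  2.6 -7.9] [ 0.001  0.    -0.006]
[ 50.3   2.6 -78.9] [ 0.001  0.    -0.006]
[  47.3 -383.2  -79.4] [ 0.001  0.    -0.009]
[  47.3 -383.3    0.6] [ 0.001  0.    -0.009]
```

Call:
apply_moves([
  {"xyz": [12, 0, -4], "turn": [0, 0, 0], "grip": 0.2},
  {"xyz": [30, 1, -8], "turn": [0, 0, 0], "grip": 0.2},
  {"xyz": [47, 1, -10], "turn": [0, 0, 0], "grip": 0.2},
  {"xyz": [52, 0, -45], "turn": [0, 0, 0], "grip": 0.2},
  {"xyz": [50, -5, -75], "turn": [0, 0, 0], "grip": 0.2},
  {"xyz": [47, -383, -79], "turn": [0.001, 0.001, -0.009], "grip": 0.2},
  {"xyz": [47, -383, -79], "turn": [0.001, 0.001, -0.009], "grip": 0.2},
  {"xyz": [47, -383, -79], "turn": [0.001, 0.001, -0.009], "grip": 0.2},
  {"xyz": [47, -383, -79], "turn": [0.001, 0.001, -0.009], "grip": 0.2},
  {"xyz": [47, -383, -79], "turn": [0.001, 0.001, -0.009], "grip": 0.2},
  {"xyz": [47, -383, -79], "turn": [0.001, 0.001, -0.009], "grip": 0.2},
  {"xyz": [47, -383, -79], "turn": [0.001, 0.001, -0.009], "grip": 0.2},
])

```text
clock: 15.92
tcp_pos: [0.4462, -0.1642, 0.0935]
orientation: [-0.001, 0.014, 1.0, -0.0]
wrist_force: [1.1, 0.4, -0.7]
finger_gap: 0.0274
grip_force: 51.7
```

```bash
python3 - <<'E'
from h import *
drop(80)
E
```

```text
at [ 446.2 -164.2   93.5] yang 88.4 t 15.9
[ -1.6 -85.3  78.5] [-0.    -0.002  0.   ]
```

Call:
apply_moves([
  {"xyz": [-2, -40, 0], "turn": [0, 0, 0], "grip": 0.2},
  {"xyz": [-2, -80, 0], "turn": [0, 0, 0], "grip": 0.2},
  {"xyz": [-2, -84, 0], "turn": [0, 0, 0], "grip": 0.2},
  {"xyz": [-2, -84, 10], "turn": [0, 0, 0], "grip": 0.2},
  {"xyz": [-2, -84, 18], "turn": [0, 0, 0], "grip": 0.2},
  {"xyz": [-2, -84, 18], "turn": [0, 0, 0], "grip": 0.2},
])

```text
clock: 16.42
tcp_pos: [0.4449, -0.2441, 0.0726]
orientation: [-0.003, 0.013, 1.0, 0.002]
wrist_force: [-0.8, 0.0, -0.8]
finger_gap: 0.0274
grip_force: 51.7
```

```bash
python3 - <<'E'
from h import *
cam("top");cam("top");drop(80)
E
```

```text
at [ 446.  -244.5   74. ] yang 88.5 t 16.5
[ 0.3 -5.1 59. ] [ 0.002 -0.005  0.002]
```

Call:
apply_moves([
  {"xyz": [1, -4.5, 5], "turn": [0.002, -0.003, 0.002], "grip": 0.2},
  {"xyz": [1, -4.5, 30], "turn": [0.002, -0.003, 0.002], "grip": 0.2},
  {"xyz": [1, -4.5, 50], "turn": [0.002, -0.003, 0.002], "grip": 0.2},
  {"xyz": [1, -4.5, 59], "turn": [0.002, -0.003, 0.002], "grip": 0.2},
  {"xyz": [1, -4.5, 59], "turn": [0.002, -0.003, 0.002], "grip": 0.2},
  {"xyz": [1, -4.5, 59], "turn": [0.002, -0.003, 0.002], "grip": 0.4},
  {"xyz": [1, -4.5, 59], "turn": [0.002, -0.003, 0.002], "grip": 0.4},
  {"xyz": [1, -4.5, 59], "turn": [0.002, -0.003, 0.002], "grip": 0.4},
  {"xyz": [1, -4.5, 30], "turn": [0.002, -0.003, 0.002], "grip": 0.4},
  {"xyz": [1, -4.5, -10], "turn": [0.002, -0.003, 0.002], "grip": 0.4},
  {"xyz": [1, -4.5, -50], "turn": [0.002, -0.003, 0.002], "grip": 0.4},
  {"xyz": [1, -4.5, -90], "turn": [0.002, -0.003, 0.002], "grip": 0.4},
])

```text
clock: 17.52
tcp_pos: [0.4457, -0.251, 0.1667]
orientation: [-0.0, 0.015, 1.0, -0.001]
wrist_force: [0.8, 0.1, 0.2]
finger_gap: 0.034
grip_force: 0.0
```

```bash
python3 - <<'E'
from h import *
topcheck(); plan((375.5,296.7,170,180-2),(375.5,296.7,170,-2),(567,327.5,210,106.3-90))
E
```

```text
bin strips
(array([345., 210.]), np.int32(224), (507.5, -252.3, 69.8, 29.3, -0.81), np.float64(0.0495))
(array([360., 205.]), np.int32(112), (519.7, -297.2, 41.8, 27.8, -0.53), np.float64(0.0492))
(array([345., 242.]), np.int32(196), (419.6, -250.8, 54.1, 28.4, -1.91), np.float64(0.0503))
tray strips
baskets
(array([147., 174.]), np.int32(161), (594.7, 300.5, 110.8, 12.3, -73.92), np.float64(0.1229))
(array([145., 255.]), np.int32(166), (374.7, 297.1, 112.5, 9.9, 87.97), np.float64(0.1231))
at [ 449.3 -253.7  175.2] yang 88.3 t 17.6
[ 90.  548.   -0.8] [-0.015  0.    -1.565]
[ 90.  548.   -0.8] [0.    0.015 1.576]
[-100.9  584.   -39.3] [-0.002  0.014  1.257]
```

Call:
apply_moves([
  {"xyz": [90, 548, -1], "turn": [0, 0, -1.565], "grip": 0.6},
  {"xyz": [90, 548, -1], "turn": [0, 0, -1.565], "grip": 0.6},
  {"xyz": [90, 548, -1], "turn": [0, 0, -1.565], "grip": 0.6},
  {"xyz": [90, 548, -1], "turn": [0, 0, -1.565], "grip": 0.6},
  {"xyz": [90, 548, -1], "turn": [0, 0, -1.565], "grip": 0.6},
  {"xyz": [90, 548, -1], "turn": [0, 0, -1.565], "grip": 0.6},
  {"xyz": [90, 548, -1], "turn": [0, 0, -1.565], "grip": 0.6},
  {"xyz": [90, 548, -1], "turn": [0, 0, -1.565], "grip": 0.6},
  {"xyz": [90, 548, -1], "turn": [0, 0, -1.565], "grip": 0.6},
  {"xyz": [90, 548, -1], "turn": [0, 0, -1.565], "grip": 0.6},
  {"xyz": [90, 548, -1], "turn": [0, 0, -1.565], "grip": 0.6},
  {"xyz": [90, 548, -1], "turn": [0, 0, -1.565], "grip": 0.6},
])

```text
clock: 18.57
tcp_pos: [0.3792, 0.2464, 0.1653]
orientation: [0.0, -0.673, 0.74, -0.001]
wrist_force: [0.2, -0.2, -0.3]
finger_gap: 0.0513
grip_force: 0.0
```

```bash
python3 - <<'E'
from h import *
plan((375.5,297.5,160,178)); print(pose()[2]["joint_pos"])
topcheck()
E
```

```text
at [379.2 246.4 165.3] yang 174.6 t 18.6
[-50.5   8.5   5.2] [-0.002 -0.001 -0.059]
[ 0.39972093  0.11010438 -0.37708079  1.08280519 -0.00206297 -1.07692572]
bin strips
(array([345., 226.]), np.int32(534), (467.3, -251.8, 149.7, 29.9, -1.34), np.float64(0.0495))
(array([361., 227.]), np.int32(536), (465.6, -296.8, 150.3, 29.5, -0.42), np.float64(0.0497))
(array([379., 227.]), np.int32(524), (461.7, -350.2, 147.4, 28.6, -1.83), np.float64(0.0499))
(array([399., 228.]), np.int32(535), (460.5, -408.1, 149.6, 29.7, -1.73), np.float64(0.0498))
tray strips
baskets
(array([147., 174.]), np.int32(161), (593.9, 300.8, 110.8, 10.7, -73.35), np.float64(0.1226))
```

Call:
apply_moves([
  {"xyz": [-38, 6, 0], "turn": [0, 0, -0.05], "grip": 0.6},
  {"xyz": [-50, 8.5, 0], "turn": [0, 0, -0.06], "grip": 0.6},
  {"xyz": [-50, 8.5, 0], "turn": [0, 0, -0.06], "grip": 0.6},
  {"xyz": [-50, 8.5, 0], "turn": [0, 0, -0.06], "grip": 0.6},
  {"xyz": [-50, 8.5, 0], "turn": [0, 0, -0.06], "grip": 0.6},
])

```text
clock: 19.03
tcp_pos: [0.3763, 0.294, 0.1646]
orientation: [-0.001, -0.692, 0.722, -0.001]
wrist_force: [0.2, -0.1, 0.9]
finger_gap: 0.051
grip_force: 0.0
```

```bash
python3 - <<'E'
from h import *
c,W,V,K=cam("wrist"); cv2.imwrite("pics/w3.png",c); Z=W[...,2]
[print(q) for q in comps((Z>.112)&(Z<.132),W,60)]
plan((375.5,297.5,102,178))
E
```

```text
(array([254., 210.]), np.int32(2303), (375.4, 298.4, 112.3, 10.0, 88.01), np.float64(0.1242))
at [376.4 293.7 164.6] yang 177.6 t 19.1
[-3.9  1.1 62.6] [ 0.    -0.003 -0.007]
```

View pics/w3.png

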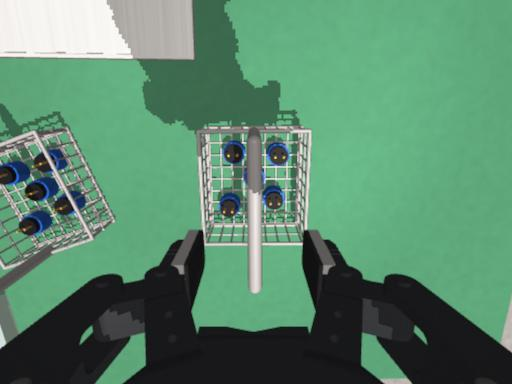

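Call:
apply_moves([
  {"xyz": [-4.5, 1, 20], "turn": [0, -0.003, -0.007], "grip": 0.6},
  {"xyz": [-4.5, 1, 45], "turn": [0, -0.003, -0.007], "grip": 0.6},
  {"xyz": [-4.5, 1, 63], "turn": [0, -0.003, -0.007], "grip": 0.6},
  {"xyz": [-4.5, 1, 63], "turn": [0, -0.003, -0.007], "grip": 0.6},
  {"xyz": [-4.5, 1, 63], "turn": [0, -0.003, -0.007], "grip": 0.6},
  {"xyz": [-4.5, 1, 63], "turn": [0, -0.003, -0.007], "grip": 0},
  {"xyz": [-4.5, 1, 63], "turn": [0, -0.003, -0.007], "grip": 0},
  {"xyz": [-4.5, 1, 63], "turn": [0, -0.003, -0.007], "grip": 0},
  {"xyz": [-4.5, 1, 63], "turn": [0, -0.003, -0.007], "grip": 0},
  {"xyz": [-4.5, 1, 63], "turn": [0, -0.003, -0.007], "grip": 0},
  {"xyz": [-4.5, 1, 63], "turn": [0, -0.003, -0.007], "grip": 0},
  {"xyz": [-4.5, 1, 63], "turn": [0, -0.003, -0.007], "grip": 0},
], force=70)

```text
clock: 20.08
tcp_pos: [0.3757, 0.2995, 0.1027]
orientation: [0.001, -0.695, 0.719, 0.0]
wrist_force: [-2.7, -0.6, 5.8]
finger_gap: 0.0074
grip_force: 68.4
```

```bash
cat >> h.py <<'E'
ST0=(661.6,17.5,-3.3)
def hook(sy): return off(ST0,-55,75*sy)
E
python3 - <<'E'
from h import *
print(hook(1),hook(-1))
x,y=off(ST0,-205,-75); plan((376,298,175,178),(x,y,175,176.7),(*hook(-1),175,176.7))
E
```

```text
(np.float64(611.008502108196), np.float64(95.54165772882833)) (np.float64(602.373898064261), np.float64(-54.20961476327592))
at [375.7 299.5 102.7] yang 178.1 t 20.1
[  1.4  -0.4 -72.3] [-0.001  0.002  0.002]
[342.2 -88.4 -72.8] [-0.001  0.002  0.024]
[ 345.9 -238.4  -72.6] [-0.001  0.002  0.024]
```

Call:
apply_moves([
  {"xyz": [0, 0, -25], "turn": [0, 0, 0], "grip": 0},
  {"xyz": [2, 0, -60], "turn": [0, 0.002, 0], "grip": 0},
  {"xyz": [20, -5, -75], "turn": [0, 0.002, 0.002], "grip": 0},
  {"xyz": [50, -13, -75], "turn": [0, 0.002, 0.004], "grip": 0},
  {"xyz": [85, -22, -75], "turn": [0, 0.002, 0.008], "grip": 0},
  {"xyz": [120, -31, -75], "turn": [0, 0.002, 0.012], "grip": 0},
  {"xyz": [155, -40, -75], "turn": [0, 0.002, 0.016], "grip": 0},
  {"xyz": [190, -49, -75], "turn": [0, 0.002, 0.02], "grip": 0},
  {"xyz": [225, -58, -75], "turn": [0, 0.002, 0.024], "grip": 0},
  {"xyz": [260, -67, -75], "turn": [0, 0.002, 0.024], "grip": 0},
  {"xyz": [295, -76, -75], "turn": [0, 0.002, 0.024], "grip": 0},
  {"xyz": [325, -84, -75], "turn": [0, 0.002, 0.024], "grip": 0},
])

```text
clock: 21.08
tcp_pos: [0.4486, -0.0307, 0.1763]
orientation: [-0.0, -0.686, 0.727, -0.001]
wrist_force: [0.5, 0.4, -3.7]
finger_gap: 0.0078
grip_force: 68.9
```

Call:
apply_moves([
  {"xyz": [10, -3, 0], "turn": [0, 0, 0], "grip": 0},
  {"xyz": [15, -4, 0], "turn": [0, 0, 0], "grip": 0},
  {"xyz": [15, -4, 0], "turn": [0, 0, 0], "grip": 0},
  {"xyz": [15, -4, 0], "turn": [0, 0, 0], "grip": 0},
  {"xyz": [15, -4, 0], "turn": [0, 0, 0], "grip": 0},
  {"xyz": [15, -4, 0], "turn": [0, 0, 0], "grip": 0},
])

```text
clock: 21.58
tcp_pos: [0.4513, -0.0424, 0.1763]
orientation: [-0.0, -0.687, 0.726, -0.0]
wrist_force: [1.0, 0.3, -2.7]
finger_gap: 0.0075
grip_force: 68.9
```

```bash
python3 - <<'E'
from h import *
x,y=off(ST0,-205,-75); plan((x,y,173,176.7),(*hook(-1),173,176.7),(*hook(-1),137,176.7))
c,W,V,K=cam("scene"); cv2.imwrite("pics/sc1.png",cv2.resize(c[60:300,120:440],None,fx=2.4,fy=2.4))
c,W,V,K=cam("wrist"); Z=W[...,2]; cv2.imwrite("pics/w4.png",c); [print(q) for q in comps((Z>.135)&(Z<.22)&(W[...,0]>.4),W,60)]
E
```

```text
at [451.3 -42.4 176.3] yang 176.8 t 21.6
[ 3.1 -1.5  3.3] [ 0.    -0.001  0.002]
[   3.4 -151.5    3.3] [ 0.    -0.001  0.002]
[   3.4 -151.5   39.3] [ 0.    -0.001  0.002]
(array([253., 236.]), np.int32(6378), (450.8, -50.0, 96.8, 34.5, 71.86), np.float64(0.1982))
(array([  6., 178.]), np.int32(291), (590.0, -82.1, 23.2, 7.9, -19.66), np.float64(0.165))
(array([ 20., 263.]), np.int32(705), (599.1, -25.1, 34.8, 8.0, -3.31), np.float64(0.1539))
```

View pics/sc1.png

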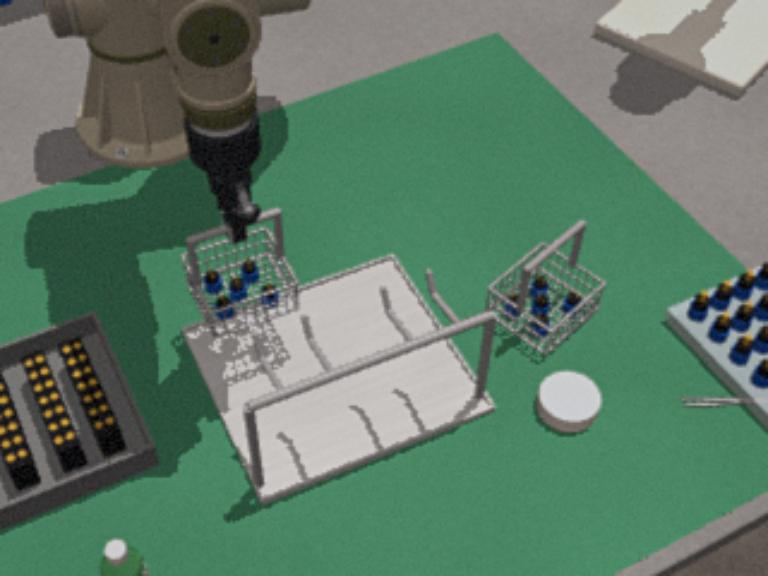

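View pics/w4.png

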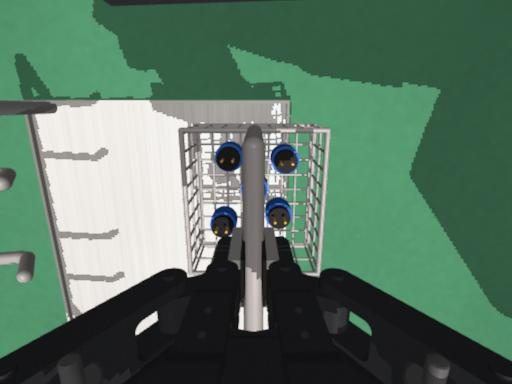

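Call:
apply_moves([
  {"xyz": [2, -10, 1], "turn": [0, 0, 0.001], "grip": 0},
  {"xyz": [3, -30, 2], "turn": [0, 0, 0.001], "grip": 0},
  {"xyz": [3, -52, 2], "turn": [0, 0, 0.001], "grip": 0},
  {"xyz": [3, -74, 2], "turn": [0, 0, 0.001], "grip": 0},
  {"xyz": [3, -96, 2], "turn": [0, 0, 0.001], "grip": 0},
  {"xyz": [3, -116, 2], "turn": [0, 0, 0.001], "grip": 0},
  {"xyz": [3, -134, 2], "turn": [0, 0, 0.001], "grip": 0},
  {"xyz": [3, -146, 2], "turn": [0, 0, 0.001], "grip": 0},
  {"xyz": [3, -150, 2], "turn": [0, 0, 0.001], "grip": 0},
  {"xyz": [3, -150, 2], "turn": [0, 0, 0.001], "grip": 0},
  {"xyz": [3, -150, 2], "turn": [0, 0, 0.001], "grip": 0},
  {"xyz": [3, -150, 2], "turn": [0, 0, 0.001], "grip": 0},
])

```text
clock: 22.68
tcp_pos: [0.6005, -0.0551, 0.1742]
orientation: [-0.001, -0.686, 0.727, 0.0]
wrist_force: [-0.3, 0.5, -2.1]
finger_gap: 0.0075
grip_force: 68.9
```

```bash
python3 - <<'E'
from h import *
plan((*hook(-1),137,176.7))
c,W,V,K=cam("wrist"); Z=W[...,2]; cv2.imwrite("pics/w5.png",c); [print(q) for q in comps((Z>.135)&(Z<.178)&(W[...,0]>.4),W,60)]
E
```

```text
at [600.5 -55.1 174.2] yang 176.7 t 22.7
[-1.  -1.9 37.2] [ 0.001 -0.001 -0.001]
(array([163., 189.]), np.int32(5231), (634.8, -74.8, 102.3, 57.9, 86.45), np.float64(0.1585))
(array([252., 131.]), np.int32(104), (597.1, -110.7, 9.3, 3.2, -0.45), np.float64(0.1607))
(array([275., 189.]), np.int32(361), (586.2, -80.0, 12.4, 7.7, -3.51), np.float64(0.1674))
```

View pics/w5.png

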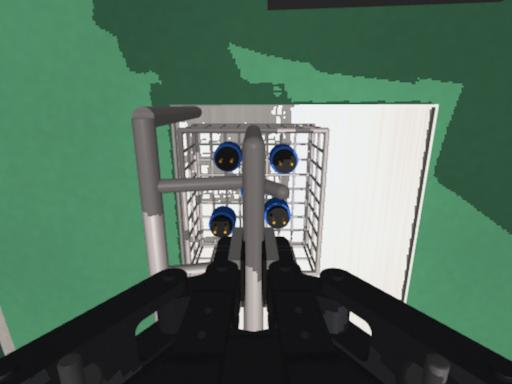

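Call:
apply_moves([
  {"xyz": [-1, -2, 8], "turn": [0, 0, 0], "grip": 0},
  {"xyz": [-1, -2, 18], "turn": [0, 0, 0], "grip": 0},
  {"xyz": [-1, -2, 28], "turn": [0, 0, 0], "grip": 0},
  {"xyz": [-1, -2, 34], "turn": [0, 0, 0], "grip": 0},
  {"xyz": [-1, -2, 37], "turn": [0, 0, 0], "grip": 0},
  {"xyz": [-1, -2, 37], "turn": [0, 0, 0], "grip": 0},
  {"xyz": [-1, -2, 37], "turn": [0, 0, 0], "grip": 0},
])

```text
clock: 23.32
tcp_pos: [0.604, -0.0546, 0.1374]
orientation: [0.0, -0.686, 0.728, -0.001]
wrist_force: [3.6, 0.4, -2.0]
finger_gap: 0.0077
grip_force: 69.1
```

Call:
apply_moves([
  {"xyz": [0, 0, 1.5], "turn": [0, 0, 0], "grip": 0},
  {"xyz": [0, 0, 2], "turn": [0, 0, 0], "grip": 0},
  {"xyz": [0, 0, 2], "turn": [0, 0, 0], "grip": 0},
])

```text
clock: 23.57
tcp_pos: [0.6044, -0.0547, 0.1367]
orientation: [0.0, -0.686, 0.727, -0.002]
wrist_force: [2.3, -0.7, 3.4]
finger_gap: 0.0077
grip_force: 69.7
```

```bash
python3 - <<'E'
from h import *
s=pose()[2]; print(s["wrist_force"],s["tcp_pos"])
c,W,V,K=cam("scene"); cv2.imwrite("pics/sc2.png",cv2.resize(c[140:290,160:360],None,fx=3.5,fy=3.5))
E
```

```text
[ 2.25851857 -0.66811134  3.44510165] [ 0.60437805 -0.05469098  0.1367075 ]
```

View pics/sc2.png

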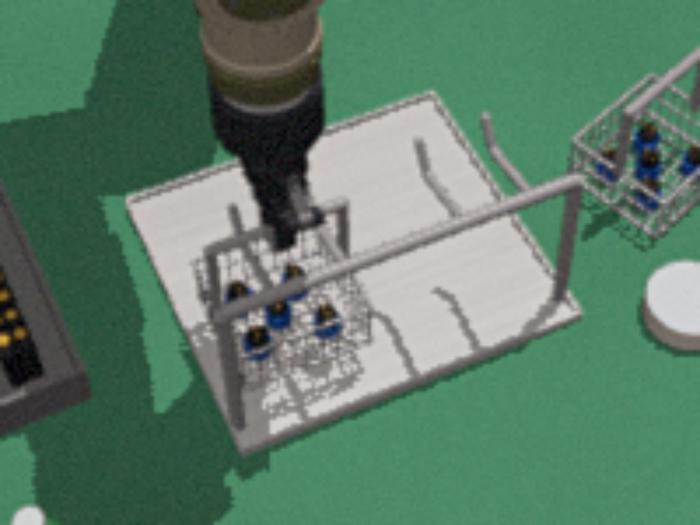

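The bar is on the prongs: the wrist load has changed sign and the basket sits under the rail. Releasing and rising.

Call:
apply_moves([
  {"xyz": [0, 0, 0], "turn": [0, 0, 0], "grip": 0.3},
  {"xyz": [0, 0, 0], "turn": [0, 0, 0], "grip": 0.3},
  {"xyz": [0, 0, 0], "turn": [0, 0, 0], "grip": 0.3},
  {"xyz": [0, 0, -5], "turn": [0, 0, 0], "grip": 0.3},
  {"xyz": [0, 0, -20], "turn": [0, 0, 0], "grip": 0.3},
  {"xyz": [0, 0, -40], "turn": [0, 0, 0], "grip": 0.3},
  {"xyz": [0, 0, -70], "turn": [0, 0, 0], "grip": 0.3},
  {"xyz": [0, 0, -100], "turn": [0, 0, 0], "grip": 0.3},
  {"xyz": [0, 0, -100], "turn": [0, 0, 0], "grip": 0.3},
])

```text
clock: 24.37
tcp_pos: [0.6055, -0.0549, 0.2419]
orientation: [0.002, -0.686, 0.728, -0.004]
wrist_force: [1.4, 0.1, 1.1]
finger_gap: 0.0254
grip_force: 0.0
```

```bash
cat >> h.py <<'E'
def hung():
    for n in("top","scene"):
        c,W,V,K=cam(n); Z=W[...,2]; X,Y=W[...,0],W[...,1]
        if n=="top": print("B");[print(q) for q in comps((Z>.105)&(Z<.14)&(Y>.2)&(X<.7)&(X>.2),W,30)]
        a=np.radians(ST0[2]); xs=(X-ST0[0]/1e3)*np.cos(a)+(Y-ST0[1]/1e3)*np.sin(a); ys=-(X-ST0[0]/1e3)*np.sin(a)+(Y-ST0[1]/1e3)*np.cos(a)
        for s in(1,-1):
            # bar outside/between the prongs only
            d=abs(ys-s*.075); m=(xs>-.085)&(xs<-.012)&(Z>.135)&(Z<.18)&((d<.022)|((d>.036)&(d<.06)))
            if m.sum()>10: print(n,s,m.sum(),"xs",np.median(xs[m]).round(4),"ys",ys[m].min().round(4),ys[m].max().round(4),"z",np.percentile(Z[m],90).round(4))
E
python3 - <<'E'
from h import *
hung(); plan((594.5,302,180,196.3))
E
```

```text
B
(array([147., 174.]), np.int32(162), (594.1, 300.7, 111.3, 10.7, -73.52), np.float64(0.1227))
scene -1 153 xs -0.0488 ys -0.133 -0.0191 z 0.1581
at [604.  -54.5 237. ] yang 176.6 t 24.5
[-355.4   30.5   56.4] [-0.003 -0.002 -0.343]
```

Call:
apply_moves([
  {"xyz": [-355, 30, 5], "turn": [0, 0, -0.343], "grip": 0.6},
  {"xyz": [-355, 30, 5], "turn": [0, 0, -0.343], "grip": 0.6},
  {"xyz": [-355, 30, 5], "turn": [0, 0, -0.343], "grip": 0.6},
  {"xyz": [-355, 30, 5], "turn": [0, 0, -0.343], "grip": 0.6},
  {"xyz": [-355, 30, 5], "turn": [0, 0, -0.343], "grip": 0.6},
  {"xyz": [-355, 30, 5], "turn": [0, 0, -0.343], "grip": 0.6},
  {"xyz": [-355, 30, 5], "turn": [0, 0, -0.343], "grip": 0.6},
  {"xyz": [-355, 30, 5], "turn": [0, 0, -0.343], "grip": 0.6},
  {"xyz": [-355, 30, 10], "turn": [0, 0, -0.343], "grip": 0.6},
  {"xyz": [-355, 30, 40], "turn": [0, 0, -0.343], "grip": 0.6},
  {"xyz": [-355, 30, 65], "turn": [0, 0, -0.343], "grip": 0.6},
  {"xyz": [-355, 30, 65], "turn": [0, 0, -0.343], "grip": 0.6},
])

```text
clock: 25.47
tcp_pos: [0.5898, 0.3011, 0.1623]
orientation: [0.006, 0.801, -0.599, -0.003]
wrist_force: [-0.8, 0.1, -0.9]
finger_gap: 0.0511
grip_force: 0.0
```

```bash
python3 - <<'E'
from h import *
c,W,V,K=cam("wrist"); cv2.imwrite("pics/w6.png",c); Z=W[...,2]
[print(q) for q in comps((Z>.112)&(Z<.132)&(W[...,1]>.2),W,60)]
plan((594.5,301.5,102,196.2))
E
```

```text
(array([243., 206.]), np.int32(2377), (595.0, 303.2, 113.1, 10.0, -73.31), np.float64(0.1242))
at [590.9 300.9 165.2] yang -163.7 t 25.5
[ 0.4 -4.2 63.2] [ 0.01  -0.002  0.002]
```

Call:
apply_moves([
  {"xyz": [-1, -5, 15], "turn": [0.006, -0.002, 0.002], "grip": 0.6},
  {"xyz": [-1, -5, 40], "turn": [0.006, -0.002, 0.002], "grip": 0.6},
  {"xyz": [-1, -5, 62], "turn": [0.006, -0.002, 0.002], "grip": 0.6},
  {"xyz": [-1, -5, 62], "turn": [0.006, -0.002, 0.002], "grip": 0.6},
  {"xyz": [-1, -5, 62], "turn": [0.006, -0.002, 0.002], "grip": 0.6},
  {"xyz": [-1, -5, 62], "turn": [0.006, -0.002, 0.002], "grip": 0},
  {"xyz": [-1, -5, 62], "turn": [0.006, -0.002, 0.002], "grip": 0},
  {"xyz": [-1, -5, 62], "turn": [0.006, -0.002, 0.002], "grip": 0},
  {"xyz": [-1, -5, 62], "turn": [0.006, -0.002, 0.002], "grip": 0},
  {"xyz": [-1, -5, 62], "turn": [0.006, -0.002, 0.002], "grip": 0},
  {"xyz": [-1, -5, 62], "turn": [0.006, -0.002, 0.002], "grip": 0},
  {"xyz": [-1, -5, 62], "turn": [0.006, -0.002, 0.002], "grip": 0},
], force=70)

```text
clock: 26.52
tcp_pos: [0.5992, 0.3042, 0.1099]
orientation: [-0.003, 0.8, -0.6, 0.002]
wrist_force: [-1.8, -1.3, 6.3]
finger_gap: 0.0071
grip_force: 68.4
```

```bash
python3 - <<'E'
from h import *
x,y=off(ST0,-205,75); plan((594,302,176,196.2),(450,290,176,196.2),(x,y,176,176.7),(*hook(1),174,176.7))
E
```

```text
at [599.2 304.2 109.9] yang -163.8 t 26.5
[  0.6   5.  -66.1] [-0.008  0.001 -0.   ]
[-28.1 146.7 -67.2] [-0.008  0.001 -0.   ]
[153.5 187.7 -67.7] [-0.008  0.002  0.34 ]
[203.6  46.3 -64.6] [-0.008  0.002  0.34 ]
```

The fingers gripped the bar near the pad ends (TCP at 110 mm instead of 102), so I'll regrasp 8 mm lower.

Call:
apply_moves([
  {"xyz": [0, 0, 0], "turn": [0, 0, 0], "grip": 0.3},
  {"xyz": [0, 0, 0], "turn": [0, 0, 0], "grip": 0.3},
  {"xyz": [0, 0, 0], "turn": [0, 0, 0], "grip": 0.3},
  {"xyz": [0, 1, 4], "turn": [-0.005, 0, 0], "grip": 0.3},
  {"xyz": [0, 1, 8], "turn": [-0.005, 0, 0], "grip": 0.3},
  {"xyz": [0, 1, 8], "turn": [-0.005, 0, 0], "grip": 0.3},
  {"xyz": [0, 1, 8], "turn": [-0.005, 0, 0], "grip": 0},
  {"xyz": [0, 1, 8], "turn": [-0.005, 0, 0], "grip": 0},
  {"xyz": [0, 1, 8], "turn": [-0.005, 0, 0], "grip": 0},
  {"xyz": [0, 1, 8], "turn": [-0.005, 0, 0], "grip": 0},
  {"xyz": [0, 1, 8], "turn": [-0.005, 0, 0], "grip": 0},
  {"xyz": [0, 1, 8], "turn": [-0.005, 0, 0], "grip": 0},
])

```text
clock: 27.52
tcp_pos: [0.5977, 0.3037, 0.0999]
orientation: [-0.0, 0.8, -0.601, -0.0]
wrist_force: [0.3, -0.1, -1.5]
finger_gap: 0.0076
grip_force: 68.1
```

```bash
python3 - <<'E'
from h import *
x,y=off(ST0,-205,75); plan((594,302,176,196.2),(450,290,176,196.2),(x,y,176,176.7),(*hook(1),174,176.7))
E
```

```text
at [597.7 303.7  99.9] yang -163.8 t 27.5
[  0.5   4.  -76.1] [-0.001  0.001 -0.   ]
[-28.1 145.7 -76.2] [-0.001  0.001 -0.   ]
[153.5 186.6 -76.4] [-0.     0.001  0.34 ]
[203.5  45.2 -74.4] [-0.     0.001  0.34 ]
```

Call:
apply_moves([
  {"xyz": [0, 0, -25], "turn": [0, 0, 0], "grip": 0},
  {"xyz": [0, 5, -55], "turn": [0, 0, 0], "grip": 0},
  {"xyz": [-5, 25, -73], "turn": [0, 0, 0], "grip": 0},
  {"xyz": [-12, 55, -73], "turn": [0, 0, 0], "grip": 0},
  {"xyz": [-19, 85, -73], "turn": [0, 0, 0.03], "grip": 0},
  {"xyz": [-22, 115, -73], "turn": [0, 0, 0.08], "grip": 0},
  {"xyz": [-8, 140, -73], "turn": [0, 0, 0.13], "grip": 0},
  {"xyz": [20, 155, -73], "turn": [0, 0, 0.18], "grip": 0},
  {"xyz": [52, 163, -73], "turn": [0, 0, 0.23], "grip": 0},
  {"xyz": [86, 171, -73], "turn": [0, 0, 0.28], "grip": 0},
  {"xyz": [118, 178, -73], "turn": [0, 0, 0.32], "grip": 0},
  {"xyz": [142, 184, -73], "turn": [0, 0, 0.34], "grip": 0},
])

```text
clock: 28.52
tcp_pos: [0.4605, 0.114, 0.1731]
orientation: [0.001, -0.686, 0.728, -0.0]
wrist_force: [0.2, 0.7, -1.7]
finger_gap: 0.0078
grip_force: 68.4
```

Call:
apply_moves([
  {"xyz": [9, 0, 0], "turn": [0, 0, 0], "grip": 0},
  {"xyz": [11, 0, 0], "turn": [0, 0, 0], "grip": 0},
  {"xyz": [11, 0, 0], "turn": [0, 0, 0], "grip": 0},
  {"xyz": [11, 0, 0], "turn": [0, 0, 0], "grip": 0},
  {"xyz": [11, 0, 0], "turn": [0, 0, 0], "grip": 0},
  {"xyz": [11, 0, 0], "turn": [0, 0, 0], "grip": 0},
])

```text
clock: 29.02
tcp_pos: [0.4599, 0.1061, 0.1726]
orientation: [0.001, -0.687, 0.727, 0.0]
wrist_force: [-0.5, 0.4, -2.1]
finger_gap: 0.0078
grip_force: 68.4
```

```bash
python3 - <<'E'
from h import *
x,y=off(ST0,-205,75); plan((x,y,172,176.7),(*hook(1),172,176.7),(*hook(1),134,176.7))
hung()
c,W,V,K=cam("wrist"); Z=W[...,2]; cv2.imwrite("pics/w7.png",c); [print(q) for q in comps((Z>.135)&(Z<.215)&(W[...,0]>.4),W,60)]
E
```

```text
at [459.9 106.1 172.6] yang 176.8 t 29.0
[ 1.8 -1.4  0.6] [-0.     0.001  0.002]
[   2.1 -151.4    0.7] [-0.     0.001  0.002]
[   2.2 -151.4   38.7] [-0.     0.001  0.002]
B
top -1 128 xs -0.0557 ys -0.1333 -0.0223 z 0.1608
scene -1 155 xs -0.049 ys -0.1333 -0.0195 z 0.1586
(array([253., 236.]), np.int32(6334), (459.7, 96.2, 90.1, 34.6, -78.85), np.float64(0.1985))
(array([  4., 181.]), np.int32(205), (596.5, 69.0, 19.0, 6.8, -13.18), np.float64(0.1598))
(array([ 17., 268.]), np.int32(697), (606.6, 124.9, 32.9, 8.5, -2.26), np.float64(0.1558))
```

View pics/w7.png

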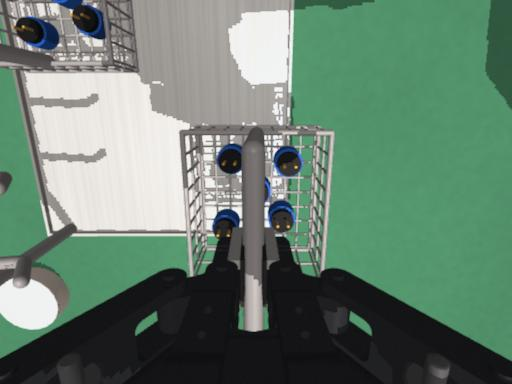

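The bar is centred in the pads. The left prong tips are at (3,181) and (22,268), with their midpoint at y≈96 mm, which matches the plan. The first basket still hangs at top left. Inserting now.

Call:
apply_moves([
  {"xyz": [1, -10, 0], "turn": [0, 0, 0.001], "grip": 0},
  {"xyz": [2, -30, 0], "turn": [0, 0, 0.001], "grip": 0},
  {"xyz": [2, -52, 0], "turn": [0, 0, 0.001], "grip": 0},
  {"xyz": [2, -74, 0], "turn": [0, 0, 0.001], "grip": 0},
  {"xyz": [2, -96, 0], "turn": [0, 0, 0.001], "grip": 0},
  {"xyz": [2, -116, 0], "turn": [0, 0, 0.001], "grip": 0},
  {"xyz": [2, -134, 0], "turn": [0, 0, 0.001], "grip": 0},
  {"xyz": [2, -147, 0], "turn": [0, 0, 0.001], "grip": 0},
  {"xyz": [2, -152, 0], "turn": [0, 0, 0.001], "grip": 0},
  {"xyz": [2, -152, 0], "turn": [0, 0, 0.001], "grip": 0},
  {"xyz": [2, -152, 0], "turn": [0, 0, 0.001], "grip": 0},
  {"xyz": [2, -152, 0], "turn": [0, 0, 0.001], "grip": 0},
])

```text
clock: 30.17
tcp_pos: [0.6108, 0.0944, 0.1726]
orientation: [0.0, -0.686, 0.727, 0.001]
wrist_force: [1.0, 0.1, -1.6]
finger_gap: 0.0078
grip_force: 68.4
```

```bash
python3 - <<'E'
from h import *
plan((*hook(1),134,176.7))
c,W,V,K=cam("wrist"); cv2.imwrite("pics/w8.png",c)
E
```

```text
at [610.8  94.4 172.6] yang 176.7 t 30.2
[-1.1 -0.2 38.6] [ 0.001  0.001 -0.001]
```

View pics/w8.png

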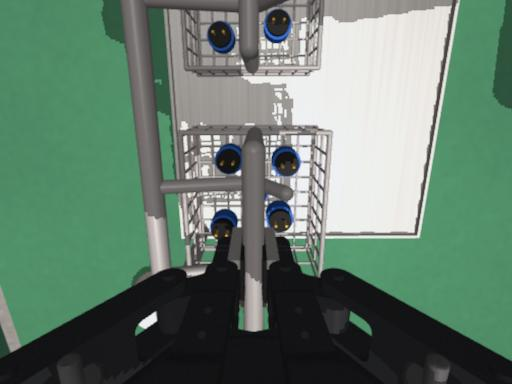

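The bar lies over the prongs between the tip (u≈287) and the rail (u≈150), and the first basket is in place next to it. Lowering.

Call:
apply_moves([
  {"xyz": [-1, 0, 8], "turn": [0, 0, 0], "grip": 0},
  {"xyz": [-1, 0, 18], "turn": [0, 0, 0], "grip": 0},
  {"xyz": [-1, 0, 28], "turn": [0, 0, 0], "grip": 0},
  {"xyz": [-1, 0, 34], "turn": [0, 0, 0], "grip": 0},
  {"xyz": [-1, 0, 37], "turn": [0, 0, 0], "grip": 0},
  {"xyz": [-1, 0, 38.5], "turn": [0, 0, 0], "grip": 0},
  {"xyz": [-1, 0, 39], "turn": [0, 0, 0], "grip": 0},
  {"xyz": [-1, 0, 39], "turn": [0, 0, 0], "grip": 0},
])

```text
clock: 30.88
tcp_pos: [0.612, 0.0953, 0.1339]
orientation: [0.001, -0.686, 0.728, 0.0]
wrist_force: [2.0, 0.2, -1.5]
finger_gap: 0.0077
grip_force: 68.7
```

Call:
apply_moves([
  {"xyz": [0, 0, 1], "turn": [0, 0, 0], "grip": 0},
  {"xyz": [0, 0, 2], "turn": [0, 0, 0], "grip": 0},
  {"xyz": [0, 0, 2], "turn": [0, 0, 0], "grip": 0},
  {"xyz": [0, 0, 2], "turn": [0, 0, 0], "grip": 0},
])

```text
clock: 31.22
tcp_pos: [0.6127, 0.0953, 0.1325]
orientation: [0.001, -0.686, 0.728, -0.001]
wrist_force: [3.8, 0.2, 2.6]
finger_gap: 0.0078
grip_force: 68.9
```

Contact is confirmed: the wrist force is now +2.6 N. Releasing and rising.

Call:
apply_moves([
  {"xyz": [0, 0, 0], "turn": [0, 0, 0], "grip": 0.3},
  {"xyz": [0, 0, 0], "turn": [0, 0, 0], "grip": 0.3},
  {"xyz": [0, 0, 0], "turn": [0, 0, 0], "grip": 0.3},
  {"xyz": [0, 0, -5], "turn": [0, 0, 0], "grip": 0.3},
  {"xyz": [0, 0, -20], "turn": [0, 0, 0], "grip": 0.3},
  {"xyz": [0, 0, -40], "turn": [0, 0, 0], "grip": 0.3},
  {"xyz": [0, 0, -70], "turn": [0, 0, 0], "grip": 0.3},
  {"xyz": [0, 0, -105], "turn": [0, 0, 0], "grip": 0.3},
  {"xyz": [0, 0, -125], "turn": [0, 0, 0], "grip": 0.3},
  {"xyz": [0, 30, -125], "turn": [0, 0, 0], "grip": 0.3},
  {"xyz": [0, 70, -125], "turn": [0, 0, 0], "grip": 0.3},
  {"xyz": [0, 110, -125], "turn": [0, 0, 0], "grip": 0.3},
])

```text
clock: 32.22
tcp_pos: [0.5011, 0.1015, 0.2568]
orientation: [0.001, -0.686, 0.728, 0.0]
wrist_force: [-0.3, -0.6, 0.8]
finger_gap: 0.0257
grip_force: 0.0
```

Call:
apply_moves([
  {"xyz": [0, 30, 0], "turn": [0, 0, 0], "grip": 0.3},
  {"xyz": [0, 60, 0], "turn": [0, 0, 0], "grip": 0.3},
  {"xyz": [0, 60, 0], "turn": [0, 0, 0], "grip": 0.3},
  {"xyz": [0, 60, 0], "turn": [0, 0, 0], "grip": 0.3},
  {"xyz": [0, 60, 0], "turn": [0, 0, 0], "grip": 0.3},
  {"xyz": [0, 60, 0], "turn": [0, 0, 0], "grip": 0.3},
  {"xyz": [0, 60, 0], "turn": [0, 0, 0], "grip": 0.3},
  {"xyz": [0, 60, 0], "turn": [0, 0, 0], "grip": 0.3},
  {"xyz": [0, 60, 0], "turn": [0, 0, 0], "grip": 0.3},
  {"xyz": [0, 60, 0], "turn": [0, 0, 0], "grip": 0.3},
])

```text
clock: 33.05
tcp_pos: [0.4423, 0.1051, 0.2564]
orientation: [0.0, -0.686, 0.728, 0.0]
wrist_force: [-0.2, 0.4, 0.4]
finger_gap: 0.0255
grip_force: 0.0
```

```bash
python3 - <<'E'
from h import *
hung(); topcheck()
c,W,V,K=cam("scene"); cv2.imwrite("pics/sc3.png",cv2.resize(c[100:320,60:400],None,fx=2.2,fy=2.2))
E
```

```text
B
top 1 85 xs -0.0549 ys 0.0174 0.1299 z 0.1597
top -1 124 xs -0.0557 ys -0.1331 -0.0223 z 0.1604
scene 1 138 xs -0.0495 ys 0.0177 0.1315 z 0.1585
scene -1 158 xs -0.0489 ys -0.1331 -0.0201 z 0.1585
bin strips
(array([345., 226.]), np.int32(538), (467.3, -251.9, 149.1, 29.4, -1.03), np.float64(0.0495))
(array([361., 227.]), np.int32(543), (465.1, -297.8, 149.7, 30.2, -1.13), np.float64(0.0496))
(array([379., 227.]), np.int32(522), (461.4, -350.1, 147.2, 28.9, -2.44), np.float64(0.0497))
(array([399., 228.]), np.int32(535), (460.1, -407.2, 149.0, 29.4, -2.73), np.float64(0.0499))
tray strips
baskets
```

View pics/sc3.png

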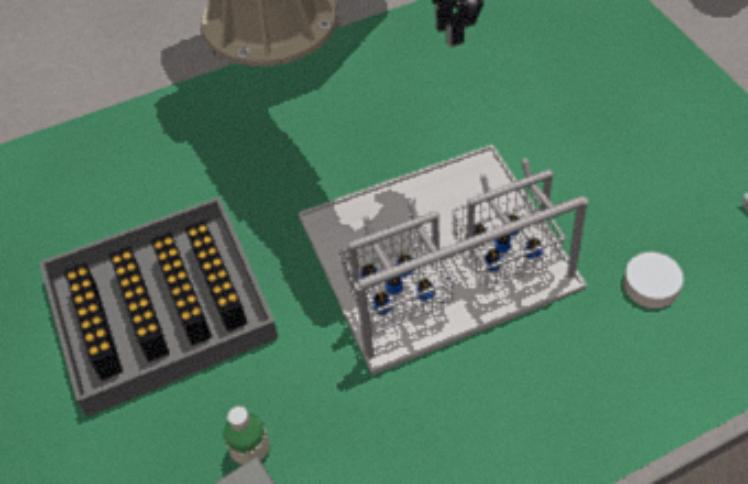

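The picture and the measurements agree. Both baskets hang with their bars at xs ≈ -55 mm and z ≈ 154 mm, all four strips lie flat in the bin, and the bottle and block have not moved.

```bash
python3 -c "
from workcell import ticket; print(ticket.hand_in())"
```

```text
the job is handed in; nothing more can be done
None
```

I handed the job in: all four strips lie flat side by side in the bin and one basket hangs on each hook, with the block and bottle left where they were; no verdict was returned.

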